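# Index the decorating turntable against its backlash and lock it

## Robot

A 7-joint arm with a two-finger parallel gripper is mounted at the origin on the work surface. World frame = base frame: x ahead of the robot, y to its left, z up, the work surface at z = 0. Lengths are in mm, angles in rad, forces in N, time in s.
With the tool pointing down it reaches from about 400 to 850 mm from the base axis. Payload 4.5 kg.
Tool frame: the origin (TCP) lies midway between the tips of the shut fingers; the grasp point (between the pads) lies 19 mm behind it; z points along the fingers, y is the direction in which the jaws open and shut (so a half turn about z gives the same grasp; the last joint's range is limited). The gripper opens to 85 mm and grips with 20 to 120 N. Pads are 22 mm wide; open, the fingers measure 114 mm over their backs; the gripper's body (76 mm by 85 mm) begins 54 mm behind the grasp point. The pads swing forward as they close: fully open they stand 13 mm farther back than shut.
Start: joints at [1.16, 0.689, -0.195, 1.565, 0.157, 0.902, -0.215], TCP at [268.954, -564.197, 231.317] pointing down, gripper open.
Joint ranges: [-3.01, 3.01], [-0.46, 2.08], [-1.47, 1.51], [0.13, 2.56], [-1, 4.14], [0.04, 2.09], [-2.66, 2.66]. Speed limits (rad/s): [2.57, 2.57, 3.14, 3.14, 3.14, 3.14, 3.14].

## Interface

Orientations are given as a rotation vector (axis times angle).
In Python, from rig import observe, vision, arm gives the robot as it stands.
- The arm moves only by the tool arm_command, never from a script. Its argument "plan" is a list that holds one entry, the list of rows, each a list of 6 numbers: the shift along the tool's x, y, z in mm, then the turn, a rotation vector about the tool's x, y, z in degrees. In form: [[[x, y, z, ax, ay, az], ...]]. A call has 1 to 5 rows; each row is the pose to reach, as a shift and turn from the pose commanded when the call began, along the tool's axes at that moment; what a row does not reach only later rows make up. A row lasts 1/12 s, in which the tool goes at most 41.7 mm and 7.16 degrees, less where a joint would pass 70% of its speed; a pose out of reach is approached as far as the arm can. A call with a gripper value outside its range is refused whole. "fingers" is the opening, from 0 (shut) to 1 (fully open), set as the call begins (left out, the last holds). The fingers move at their own pace and stop on an object; "force" is the grip in N (left out, the last holds). Time passes only in rows, so rows that repeat a pose let the fingers close. It gives the time, the measured TCP pose, the force and the opening at its end, in the units of the state.
- observe(): the state, without advancing time (a new reading comes with each control period).
- vision.get_image(name): name is "scene" or "side" or "wrist"; returns a dict with "frame" (420x560x3 uint8, red, green, blue), "mtx" (3x3 intrinsics, pixels), "pose" (4x4, takes a point from camera to world coordinates). Camera axes: x right, y down, z forward; pixel columns grow to the right and rows downward; lengths in mm; the calibration is good to about 2 mm. A picture is of the moment at which its call begins. There is no depth.
- arm.sign_off(): hands the job in, once; it reports no verdict.
The state is a dict: "time_s": time; "joint_pos": joint angles; "qvel": joint speeds; "joint_torque": joint torques, N m; "tool_pos": TCP position; "orientation": TCP orientation; "ft_force": force on the tool from outside, world axes, zero at the start; "moment": the same for the moment, N m; "finger_gap": finger opening in mm.
Only numpy, scipy, OpenCV 4.12 (cv2) and the standard library are available. Lean on these libraries where they do the work, as an engineer would, in place of code of your own. Each camera call takes 0.05 s, during which the arm holds its last target.

## Task

Bring the pot's turntable to its next division with the handwheel and lock it there. The drive has play, so wind the wheel anticlockwise (seen from above) past its mark until the turntable's yellow line is clearly past its red post, then come back clockwise only, feeling for the place near the mark where the red-headed pin, put through the wheel's hole, drops into the hole of the plate below. Leave the pin seated fully home without having forced it, with the play still taken up clockwise; let go, do not touch the turntable or the pot, and leave the other things where they are.

Things in the scene. Friction and masses are not known exactly. Their poses are not given: they have to be found in the camera images.
- stand: cream indexing stand, fixed to the bench, 240 x 470 x 45 mm high; origin at bench height on the vertical axis of the handwheel; its -x side carries the lock plate, the turntable lies 235 mm along its -y; z up
- wheel_axis (a point): point on the handwheel's vertical axis 85 mm above the bench. Black rim of 80 mm radius, 14 mm thick, top 87 mm up; hub 40 mm wide, top 91 mm up. With the play taken up clockwise, the turntable is at 0 when wheel_hole is above lock_hole; with it taken up the other way, the wheel is then 0.45 rad further anticlockwise
- handle_mid (a point): mid-height of the wheel's upright wooden crank handle, a free-spinning cylinder 25 mm in diameter, from 88 to 143 mm above the bench; this point is 118 mm up, 80 mm from the wheel axis, exactly opposite the wheel's hole. It takes about 0.4 N at the handle to cross the play, about 3 N to drive the turntable
- wheel_hole (a point): centre of the hole in the top face of the wheel's yellow lug (36 mm square, 12 mm thick, 3 mm above the steel plate), 55 mm from the wheel axis, 85 mm above the bench; hole 13.6 mm in diameter, straight through, so the pin can stand in it with its foot on the plate and also push the wheel round
- lock_hole (a point): roughly the mouth of the hole in the stand's clamped steel plate (44 x 60 mm) by the dial's red mark, 70 mm above the bench, 55 mm from the wheel axis. The plate is adjustable: the true hole lies up to 9 mm either way along the circle around the wheel axis, to be found by feel. Hole 13.6 mm in diameter, 22 mm deep, hidden by the lug when the wheel is near
- turntable (a joint): angle of the turntable (grey disc, 200 mm in diameter, top 70 mm above the bench, 235 mm along -y of the stand, carrying a pot), positive anticlockwise from above; 0 when its yellow line points at the stand's red post, which marks the division only roughly (0.1 rad). It turns the same way as the handwheel at half its speed and stays where left. It starts clockwise of its line
- pin: lock pin standing upright in the block: steel shank 12 mm in diameter, 34 mm long, its foot chamfered to 11 mm, below a red round head 22 mm in diameter and 45 mm tall; origin at the centre of the foot, z up. In the wheel's hole but not home, its foot stands 70 mm above the bench; fully home its head rests on the wheel's lug, the foot 51 mm above the bench
- pin_grip (a point): centre line of the pin's red head, 60 mm above the pin's foot: a good height to grip
- pin_block: wooden block fixed to the bench, 55 x 55 x 50 mm high, holding the pin loosely in a hole of 14 mm; origin at the centre of its underside
- pot: brown clay pot on the turntable, 110 mm in diameter, 130 mm tall; origin under its centre; leave it alone
- glaze_cup: blue ceramic cup, 66 mm in diameter, 70 mm tall; origin under its centre; leave it alone
- bisque_bowl: pinkish bisque bowl, 110 mm in diameter, 50 mm tall; origin under its centre; leave it alone
- scraper: scraper with a wooden handle, 190 mm long, lying on the bench; leave it alone
- handwheel (a joint): play between handwheel and drive, 0 to 0.45 rad at the wheel: 0 when taken up clockwise (as wanted at the end), 0.45 when taken up anticlockwise; anywhere at the start. The wheel's own angle shows in handle_mid and wheel_hole
Things that resemble listed ones, but are neither listed nor needed, are in the scene too. Of the things like the pin, leave any that is purple, turquoise or white; of the rest the smaller one is meant.

How it is judged:
By the outcome, as a careful person would: the job done as asked, in the order asked, and still so for the second after the job is handed in, with the robot touching nothing.
It also fails if it takes over 72 s, if anything falls off the work surface, if the arm or the gripper's body presses on something with over 40 N, if the wrist force passes 120 N, or if a joint passes its speed limit or range.

## Working session

There is one attempt and no reset: what is moved stays moved. The work goes in short steps, Python scripts to look and compute and a tool call to move; the robot and the scene stay as the last step left them, time stands still between calls to the robot, and variables do not carry over. Pictures are saved under pics/ and viewed, and the job is handed in when it is done.

Besides the shell and the picture viewer there is one more tool, called after ">>>" as name(argument=value, ...) on one line, values as JSON. arm_command: Moves the arm, as the interface text tells. Its arguments: {"type":"object","properties":{"plan":{"type":"array","items":{"type":"array","items":{"type":"array","items":{"type":"number"}}}},"fingers":{"type":"number"},"force":{"type":"number"}},"required":["plan"]}

```bash
ls; mkdir -p pics
cat > h.py <<'E'
import numpy as np, cv2
from scipy.spatial.transform import Rotation as R
from rig import observe, vision, arm
def snap(n,f):
    d=vision.get_image(n); cv2.imwrite('pics/'+f+'.png',cv2.cvtColor(d['frame'],cv2.COLOR_RGB2BGR)); np.savez('pics/'+f+'.npz',**d); return d
def load(f): return dict(np.load('pics/'+f+'.npz'))
def ray(d,u,v):
    r=d['pose'][:3,:3]@np.linalg.inv(d['mtx'])@np.array([u,v,1.]); return d['pose'][:3,3],r/np.linalg.norm(r)
def onz(d,u,v,z):
    o,r=ray(d,u,v); return o+r*(z-o[2])/r[2]
def proj(d,p):
    q=np.linalg.inv(d['pose'])@np.append(p,1); q=d['mtx']@q[:3]; return q[:2]/q[2]
def tri(*l):
    A=np.zeros((3,3));b=np.zeros(3)
    for d,u,v in l:
        o,r=ray(d,u,v);P=np.eye(3)-np.outer(r,r);A+=P;b+=P@o
    return np.linalg.solve(A,b)
E
python3 - <<'E'
from h import *
for n in ['scene','side','wrist']:
    d=snap(n,n+'0'); print(n,d['pose'].round(2).tolist(),d['mtx'].tolist())
print(observe())
E
```

```text
pics
scene [[-0.67, 0.41, -0.62, 1256.25], [0.74, 0.36, -0.56, 611.19], [-0.01, -0.84, -0.55, 689.28], [0.0, 0.0, 0.0, 1.0]] [[504.2374641997382, 0.0, 281.0978546936509], [0.0, 504.2374641997382, 210.4793069726515], [0.0, 0.0, 1.0]]
side [[0.99, -0.08, 0.11, 525.5], [-0.13, -0.53, 0.84, -700.43], [-0.01, -0.84, -0.54, 575.02], [0.0, 0.0, 0.0, 1.0]] [[401.4087340635634, 0.0, 281.14939017100204], [0.0, 401.4087340635634, 203.26492759241899], [0.0, 0.0, 1.0]]
wrist [[0.43, -0.87, -0.25, 333.29], [-0.9, -0.41, -0.12, -532.94], [-0.0, 0.28, -0.96, 374.02], [0.0, 0.0, 0.0, 1.0]] [[296.9807127226549, 0.0, 281.4423437949614], [0.0, 296.9807127226549, 210.67599108626854], [0.0, 0.0, 1.0]]
{'time_s': 0.15, 'joint_pos': array([ 1.15976938,  0.68981723, -0.1945357 ,  1.56610747,  0.1572887 ,
        0.90246912, -0.21507642]), 'qvel': array([ 4.00396640e-04, -2.87552847e-03,  1.81117890e-03, -4.38979371e-03,
        5.63277319e-05, -2.73051117e-04,  1.09623830e-03]), 'joint_torque': array([-1.33710368e-03, -5.39935219e+01, -1.26811657e+00, -1.58719075e+01,
        9.30859504e-03,  6.46777858e-03, -2.69169774e-06]), 'tool_pos': array([ 268.7027393 , -563.74687731,  230.65167576]), 'orientation': array([-3.06285434e+00, -6.92822343e-01,  6.16071005e-04]), 'ft_force': array([-0.21290384, -0.49640977, -1.14851287]), 'moment': array([ 0.04223313, -0.01946819,  0.00325253]), 'finger_gap': 85.6487367232636}
```

View pics/scene0.png

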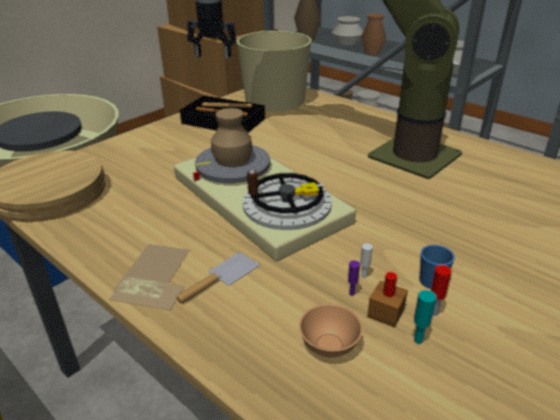

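View pics/side0.png

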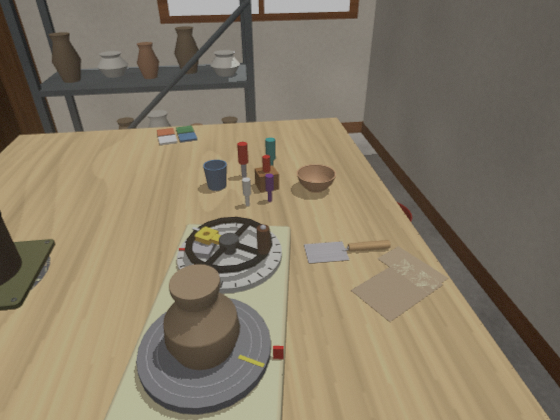

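View pics/wrist0.png

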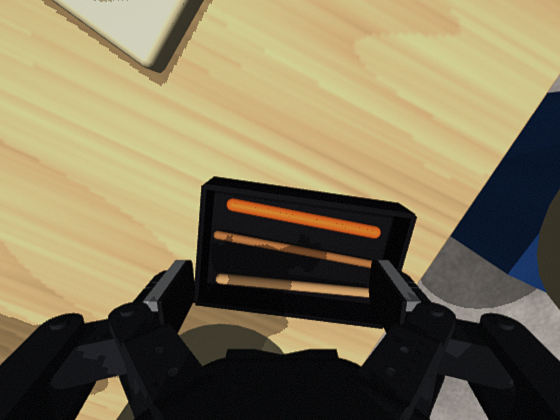

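Run:
```python
from h import *
def crop(f,x0,y0,w,h,s):
    i=cv2.imread(f'pics/{f}.png')[y0:y0+h,x0:x0+w]; return cv2.resize(i,None,fx=s,fy=s,interpolation=cv2.INTER_CUBIC)
cv2.imwrite('pics/c1.png',crop('scene0',180,140,190,110,4))
cv2.imwrite('pics/c2.png',crop('side0',130,130,200,140,4))
cv2.imwrite('pics/c3.png',crop('scene0',330,230,140,120,5))
for f in('scene0','side0'):
    d=load(f);hsv=cv2.cvtColor(d['frame'],cv2.COLOR_RGB2HSV)
    for nm,m in (('red',((hsv[...,0]<6)|(hsv[...,0]>174))&(hsv[...,1]>200)&(hsv[...,2]>80)),('yel',(hsv[...,0]>24)&(hsv[...,0]<34)&(hsv[...,1]>190)&(hsv[...,2]>120))):
        n,l,s,c=cv2.connectedComponentsWithStats(m.astype(np.uint8))
        for i in range(1,n):
            if s[i,4]>8: print(f,nm,s[i].tolist(),c[i].round(1))
```

```text
scene0 red [195, 172, 4, 7, 19] [196.2 175.1]
scene0 red [433, 266, 18, 33, 400] [441.2 280.5]
scene0 red [384, 273, 12, 23, 216] [389.6 284. ]
scene0 yel [295, 183, 24, 10, 159] [307.1 188.1]
```

View pics/c1.png

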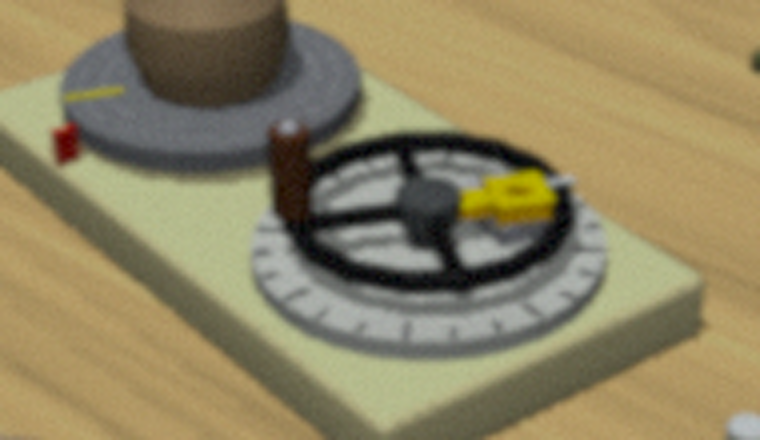

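View pics/c2.png

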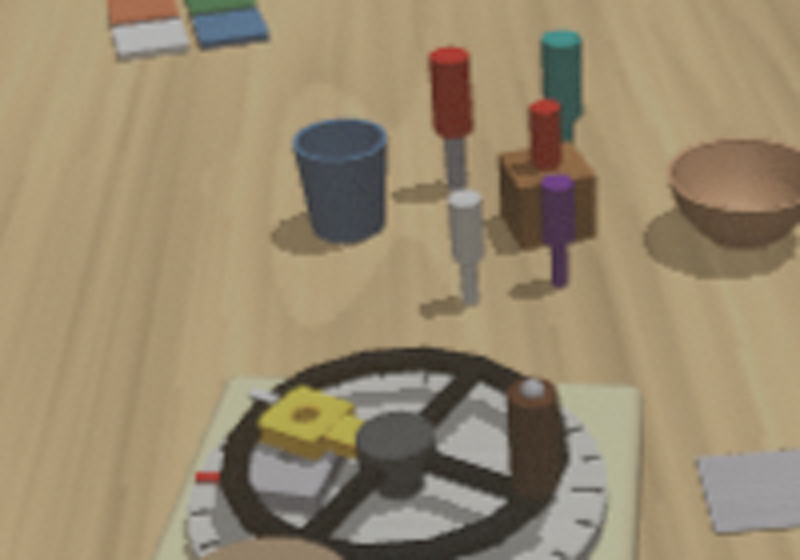

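View pics/c3.png

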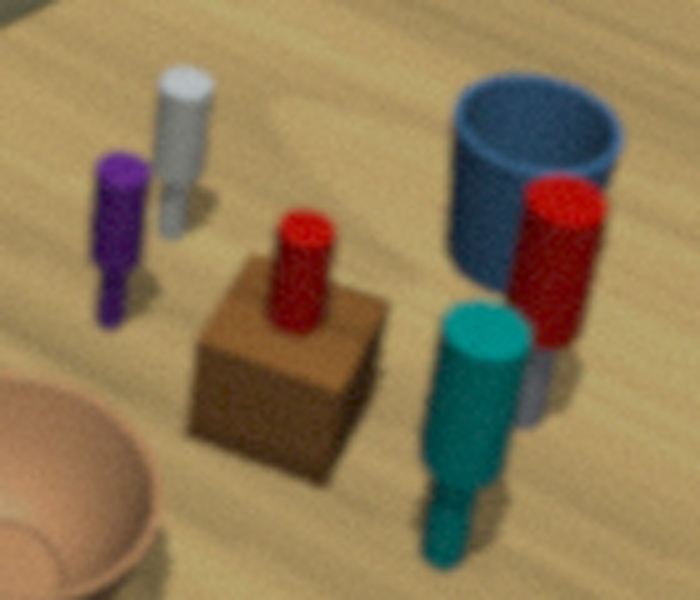

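Run:
```python
from h import *
s=load('scene0');t=load('side0')
def both(n,a,b,z):
    print(n,'tri',tri((s,*a),(t,*b)).round(1),'z',onz(s,*a,z).round(1)[:2],onz(t,*b,z).round(1)[:2])
both('hub',(288,188),(229,238),91)
both('lughole',(310,187),(206.5,233.3),85)
both('handletop',(252.3,171.8),(263.3,227),143)
both('pinheadtop',(330+305/5,230+228/5),(130+545/4,130+107/4),95)
both('post',(196.5,175.8),(278,352),60)
print('mark',onz(t,182,249.3,70))
# turntable line ends side
for uv in((240,357.5),(264,365)): print('line',onz(t,*uv,70))
for uv in((196,164.3),(210.5,162.5)): print('lineS',onz(s,*uv,70))
# stand corners scene top z45
for uv in((180+700/4,140+282/4),(180+385/4,140+435/4)): print('corner',onz(s,*uv,45))
for uv in((188,225),(290,227)): print('cornerside',onz(t,*uv,45))
# block corners z50 scene crop
for uv in((250,258),(388,300),(340,390),(200,345)): print('blk',onz(s,330+uv[0]/5,230+uv[1]/5,50))
for n,d,a in(('purp',s,(330+125/5,230+168/5)),('white',s,(330+187/5,230+80/5)),('bigred',s,(330+567/5,230+195/5)),('teal',s,(330+488/5,230+330/5))): print(n,onz(d,*a,79))
```

```text
hub tri [504.  -56.5  88.9] z [505.3 -54.3] [504.9 -60.4]
lughole tri [458.9 -27.   83.2] z [460.3 -25.3] [459.6 -30.2]
handletop tri [ 570.  -103.8  142.4] z [ 570.2 -103.2] [ 570.2 -105. ]
pinheadtop tri [614.9 289.2  92.2] z [617.7 290.7] [614.5 283.3]
post tri [ 569.9 -310.    55.8] z [ 574.4 -303.9] [ 569.6 -313.3]
mark [410.47397603 -56.31659256  70.        ]
line [ 512.61598044 -322.42568724   70.        ]
line [ 546.1165394  -339.71676857   70.        ]
lineS [ 546.60134367 -337.57161495   70.        ]
lineS [ 515.07792794 -316.60980008   70.        ]
corner [421.39509269  78.68264077  45.        ]
corner [648.70164512  39.67778037  45.        ]
cornerside [411.9829984   62.20225437  45.        ]
cornerside [639.66386429  21.51751918  45.        ]
blk [598.03668603 260.13327748  50.        ]
blk [584.02943909 311.1353806   50.        ]
blk [636.60488444 322.56133474  50.        ]
blk [650.27285052 272.53928988  50.        ]
purp [615.80649383 212.70225103  79.        ]
white [554.53650162 199.37971104  79.        ]
bigred [519.93478647 344.95330296  79.        ]
teal [604.98358839 358.65619569  79.        ]
```

```bash
cat >> h.py <<'E'
def go(p,yaw=None):
    """shift in tool axes to world TCP p, turn so tool points down with jaw axis(y) at world angle yaw deg (mod 180)"""
    o=observe(); Rm=R.from_rotvec(o['orientation']).as_matrix()
    sh=Rm.T@(np.array(p)-o['tool_pos'])
    if yaw is None: yaw=np.degrees(np.arctan2(Rm[1,1],Rm[0,1]))
    print('t',round(o['time_s'],2),'tcp',o['tool_pos'].round(1),'yaw',np.degrees(np.arctan2(Rm[1,1],Rm[0,1])).round(1),'F',o['ft_force'].round(1),'gap',o['finger_gap'].round(1))
    for k in (0,180):
        a=np.radians(yaw+k); y=np.array([np.cos(a),np.sin(a),0]); z=np.array([0,0,-1.]); x=np.cross(y,z)
        T=np.c_[x,y,z]; print('shift',sh.round(1),'turn',np.degrees(R.from_matrix(Rm.T@T).as_rotvec()).round(1))
E
python3 - <<'E'
from h import *
o=observe();print(R.from_rotvec(o['orientation']).as_matrix().round(3))
go([572,-100,310],90)
t=load('wrist0');Rm=R.from_rotvec(o['orientation']).as_matrix()
print(Rm.T@(t['pose'][:3,3]-o['tool_pos']))
E
```

```text
[[ 0.903  0.43  -0.001]
 [ 0.43  -0.903  0.001]
 [-0.    -0.001 -1.   ]]Traceback (most recent call last):
  File "<stdin>", line 3, in <module>
  File "h.py", line 23, in go
    print('t',round(o['time_s'],2),'tcp',o['tool_pos'].round(1),'yaw',np.degrees(np.arctan2(Rm[1,1],Rm[0,1])).round(1),'F',o['ft_force'].round(1),'gap',o['finger_gap'].round(1))
                                                                                                                                                        ^^^^^^^^^^^^^^^^^^^^^
AttributeError: 'float' object has no attribute 'round'
```

```bash
sed -i "s/o\['finger_gap'\].round(1)/round(float(o['finger_gap']),1)/" h.py
python3 - <<'E'
from h import *
go([572,-100,310],-90)
E
```

```text
t 0.15 tcp [ 268.7 -563.7  230.7] yaw -64.5 F [-0.2 -0.5 -1.1] gap 85.6
shift [ 473.4 -288.2  -79. ] turn [-0.1  0.  25.5]
shift [ 473.4 -288.2  -79. ] turn [-0.000e+00 -1.000e-01 -1.545e+02]
```

>>> arm_command(plan=[[[25, -5, -30, 0, 0, 6], [55, -12, -55, 0, 0, 12], [90, -25, -75, 0, 0, 18], [124, -48, -80, 0, 0, 24], [158, -72, -80, 0, 0, 25.5]]], fingers=0.6)

```text
time_s: 0.57
tool_pos: [382.4, -431.1, 313.1]
orientation: [3.138, -0.009, 0.005]
ft_force: [1.7, -0.0, 0.3]
finger_gap: 51.4
```

Run:
```python
from h import *
go([572,-100,310],-90)
```

```text
t 0.57 tcp [ 382.4 -431.1  313.1] yaw -90.3 F [ 1.7 -0.   0.3] gap 51.4
shift [ 187.7 -332.2    2.7] turn [ 0.2 -0.2 -0.3]
shift [ 187.7 -332.2    2.7] turn [ -0.3  -0.3 179.7]
```

>>> arm_command(plan=[[[20, -35, 0, 0, 0, 0], [40, -70, 0, 0, 0, 0], [60, -105, 0, 0, 0, 0], [80, -140, 0, 0, 0, 0], [100, -175, 0, 0, 0, 0]]])

```text
time_s: 0.98
tool_pos: [480.9, -254.5, 311.2]
orientation: [-3.142, 0.0, 0.001]
ft_force: [0.7, 0.3, 0.8]
finger_gap: 51.0
```

>>> arm_command(plan=[[[20, -35, 10, 0, 0, 0], [40, -70, 25, 0, 0, 0], [60, -105, 40, 0, 0, 0], [75, -130, 60, 0, 0, 0], [75, -130, 60, 0, 0, 0]]])

```text
time_s: 1.4
tool_pos: [557.1, -116.5, 247.6]
orientation: [-3.134, -0.019, 0.005]
ft_force: [0.0, 0.5, -0.1]
finger_gap: 51.6
```

Run:
```python
from h import *
go([572,-100,118+120],-90)
snap('wrist','w1')
```

```text
t 1.4 tcp [ 557.1 -116.5  247.6] yaw -89.3 F [ 0.   0.5 -0.1] gap 51.6
shift [ 15.2 -16.2   9.7] turn [-0.4  0.2  0.7]
shift [ 15.2 -16.2   9.7] turn [  -0.3   -0.6 -179.3]
```

View pics/w1.png

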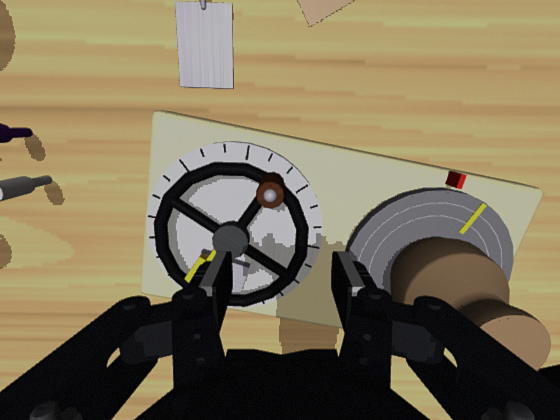

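Run:
```python
from h import *
d=load('w1')
print('hub',onz(d,231,237,91),'handle',onz(d,270,195.5,143))
for uv in((487,204),(461,233)): print('line',onz(d,*uv,70))
print('post',onz(d,456,180,60)); 
print(onz(d,153,112,45),onz(d,541,190,45))
i=cv2.imread('pics/w1.png')[130:320,130:340];cv2.imwrite('pics/c4.png',cv2.resize(i,None,fx=3,fy=3,interpolation=cv2.INTER_CUBIC))
```

```text
hub [509.73383224 -60.96993599  91.        ] handle [ 569.0571521  -105.44898917  143.        ]
line [ 544.96078119 -343.96021699   70.        ]
line [ 510.18186809 -321.43483689   70.        ]
post [ 569.69881388 -310.64586002   60.        ]
[638.73467473  28.73148518  45.        ] [ 556.39285963 -421.66356704   45.        ]
```

View pics/c4.png

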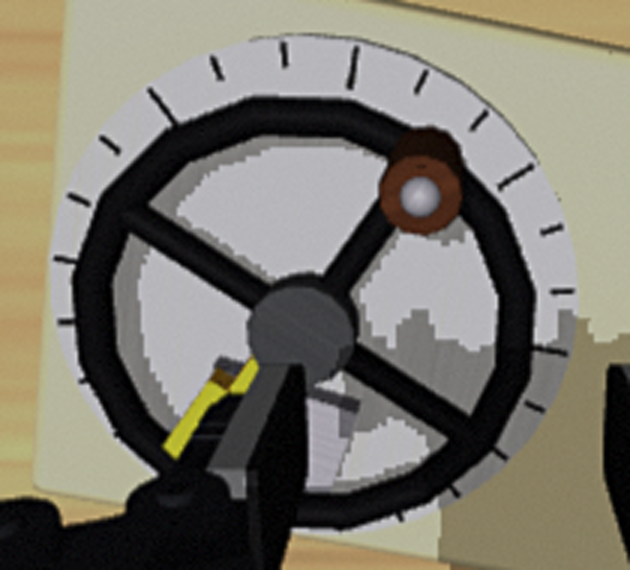

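>>> arm_command(plan=[[[10, -10, 35, 0, 0, 0], [13, -12, 70, 0, 0, 0], [13, -12, 105, 0, 0, 0], [13, -12, 140, 0, 0, 0], [13, -12, 145, 0, 0, 0]]])

```text
time_s: 1.87
tool_pos: [564.2, -115.4, 101.4]
orientation: [-3.141, 0.002, 0.016]
ft_force: [-1.1, 0.3, 0.4]
finger_gap: 51.0
```

Run:
```python
from h import *
go([570,-104.5,101],-90)
snap('wrist','w2');snap('side','s2')
```

```text
t 1.87 tcp [ 564.2 -115.4  101.4] yaw -90.1 F [-1.1  0.3  0.4] gap 51.0
shift [  5.8 -10.9   0.4] turn [-0.   0.6 -0.1]
shift [  5.8 -10.9   0.4] turn [  0.9   0.  179.9]
```

View pics/w2.png

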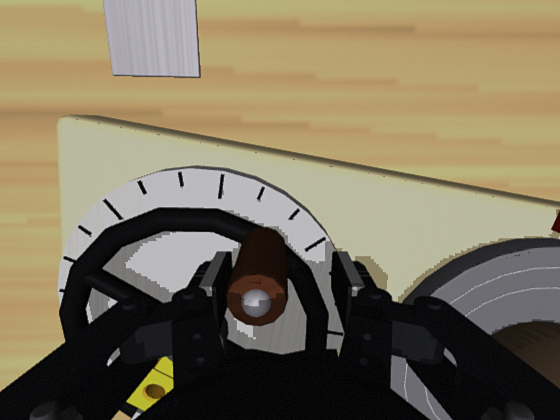

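View pics/s2.png

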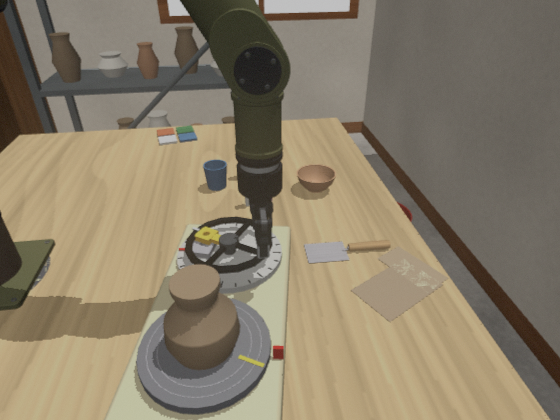

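>>> arm_command(plan=[[[6, -11, 0, 0, 0, 0], [6, -11, 0, 0, 0, 0]]])

```text
time_s: 2.13
tool_pos: [577.9, -101.1, 108.8]
orientation: [-3.14, -0.003, -0.01]
ft_force: [0.1, 0.8, -0.1]
finger_gap: 51.2
```

>>> arm_command(plan=[[[0, 0, 0, 0, 0, 0], [0, 0, 0, 0, 0, 0], [0, 0, 0, 0, 0, 0], [0, 0, 0, 0, 0, 0]]], fingers=0, force=25)

```text
time_s: 2.47
tool_pos: [575.7, -103.9, 107.5]
orientation: [3.141, -0.001, 0.005]
ft_force: [0.5, 0.5, 5.7]
finger_gap: 24.1
```

Run:
```python
from h import *
go([570,-104.5,101],-90)
d=snap('wrist','w3')
```

```text
t 2.47 tcp [ 575.7 -103.9  107.5] yaw -90.0 F [0.5 0.5 5.7] gap 24.1
shift [-5.7  0.6  6.5] turn [ 0.  -0.2 -0. ]
shift [-5.7  0.6  6.5] turn [-3.0e-01 -1.0e-01  1.8e+02]
```

View pics/w3.png

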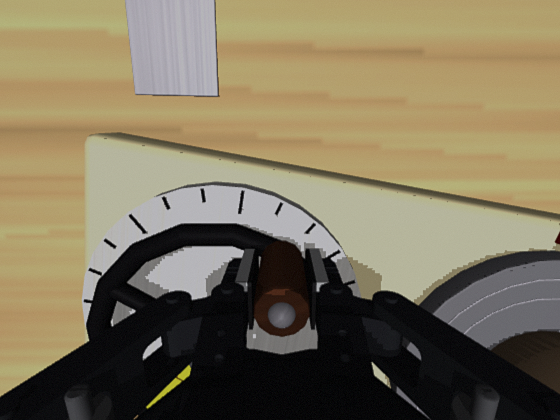

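Run:
```python
from h import *
d=load('w3'); print(onz(d,281,316,143), onz(d,281,302,143), proj(d,[575.7,-103.9,107.5]),proj(d,[575.7,-103.9,126.5]),proj(d,[575.7,-103.9,143]))
```

```text
[ 569.07233324 -103.42197195  143.        ] [ 575.8347506  -103.43143872  143.        ] [281.92413576 263.93088967] [282.01955543 282.12545823] [282.12526255 302.28163182]
```

>>> arm_command(plan=[[[0, 0, 0, 0, 0, 0], [-6, 0, 5, 0, 0, 0], [-6, 0, 5, 0, 0, 0]]], fingers=0.45)

```text
time_s: 2.77
tool_pos: [565.9, -103.5, 100.1]
orientation: [-3.141, 0.001, 0.007]
ft_force: [-0.1, -0.8, -0.6]
finger_gap: 38.4
```

>>> arm_command(plan=[[[0, 0, 0, 0, 0, 0], [0, 0, 0, 0, 0, 0], [0, 0, 0, 0, 0, 0]]], fingers=0, force=30)

```text
time_s: 3.02
tool_pos: [567.6, -103.3, 100.9]
orientation: [-3.141, 0.0, 0.003]
ft_force: [-1.5, 0.1, -1.4]
finger_gap: 23.9
```

Run:
```python
from h import *
go([570,-104.5,101],-90)
o=observe()['tool_pos']
c=np.array([506.5,-58.5])
h=np.array([569.5,o[1]]);a0=np.degrees(np.arctan2(*(h-c)[::-1]));print(a0,np.linalg.norm(h-c))
r=np.linalg.norm(h-c)
for k in range(0,90,5):
    a=np.radians(a0+k);p=c+80*np.array([np.cos(a),np.sin(a)])-(c+80*np.array([np.cos(np.radians(a0)),np.sin(np.radians(a0))])); print(k,p.round(1), 'tool', p[0].round(1),-p[1].round(1))
```

```text
t 3.02 tcp [ 567.6 -103.3  100.9] yaw -90.0 F [-1.5  0.1 -1.4] gap 23.9
shift [ 2.4  1.2 -0.2] turn [-0.   0.1 -0. ]
shift [ 2.4  1.2 -0.2] turn [  0.2   0.  180. ]
-35.40303140580361 77.29140055428203
0 [0. 0.] tool 0.0 -0.0
5 [3.8 5.9] tool 3.8 -5.9
10 [ 7.1 12. ] tool 7.1 -12.0
15 [ 9.8 18.5] tool 9.8 -18.5
20 [11.9 25.1] tool 11.9 -25.1
25 [13.5 31.9] tool 13.5 -31.9
30 [14.4 38.8] tool 14.4 -38.8
35 [14.8 45.8] tool 14.8 -45.8
40 [14.5 52.8] tool 14.5 -52.8
45 [13.7 59.7] tool 13.7 -59.7
50 [12.2 66.5] tool 12.2 -66.5
55 [10.2 73.2] tool 10.2 -73.2
60 [ 7.5 79.6] tool 7.5 -79.6
65 [ 4.4 85.9] tool 4.4 -85.9
70 [ 0.6 91.8] tool 0.6 -91.8
75 [-3.6 97.3] tool -3.6 -97.3
80 [ -8.2 102.5] tool -8.2 -102.5
85 [-13.4 107.3] tool -13.4 -107.3
```

>>> arm_command(plan=[[[3.8, -5.9, 0, 0, 0, 0], [7.1, -12, 0, 0, 0, 0], [9.8, -18.5, 0, 0, 0, 0], [11.9, -25, 0, 0, 0, 0], [13.5, -32, 0, 0, 0, 0]]])

```text
time_s: 3.43
tool_pos: [579.9, -71.7, 100.6]
orientation: [3.14, -0.001, -0.008]
ft_force: [-5.5, -2.4, -2.1]
finger_gap: 24.1
```

>>> arm_command(plan=[[[1, -7, 0, 0, 0, 0], [1.3, -14, 0, 0, 0, 0], [1, -21, 0, 0, 0, 0], [0.2, -28, 0, 0, 0, 0], [-1.3, -34.5, 0, 0, 0, 0]]])

```text
time_s: 3.85
tool_pos: [578.0, -38.3, 100.5]
orientation: [3.139, -0.002, -0.01]
ft_force: [-5.9, -4.4, -1.9]
finger_gap: 24.5
```

Run:
```python
from h import *
go([570,-104.5,101],-90)
d=snap('side','s3');d=snap('wrist','w4')
```

```text
t 3.85 tcp [578.  -38.3 100.5] yaw -90.1 F [-5.9 -4.4 -1.9] gap 24.5
shift [-7.9 66.2 -0.3] turn [ 0.2  0.3 -0.1]
shift [-7.9 66.2 -0.3] turn [  0.5  -0.3 179.9]
```

View pics/s3.png

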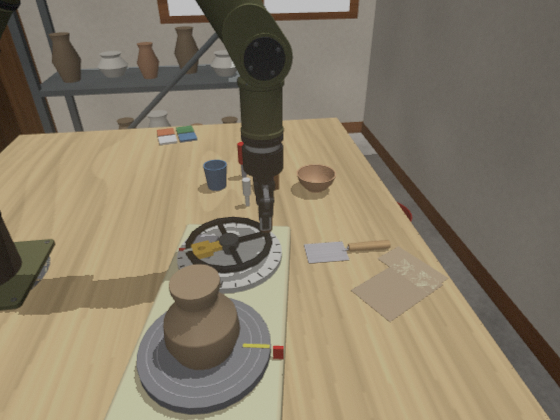

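View pics/w4.png

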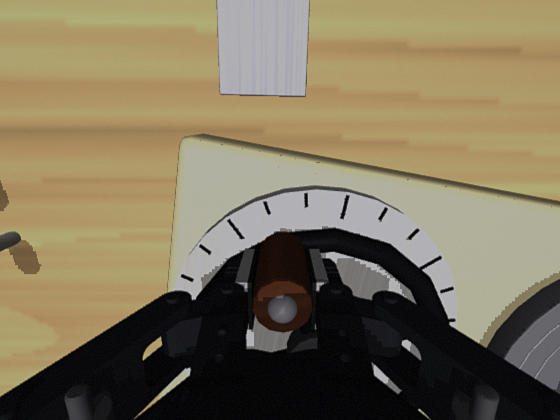

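>>> arm_command(plan=[[[-2.5, -6.7, 0, 0, 0, 0], [-5.5, -13, 0, 0, 0, 0], [-9, -19.4, 0, 0, 0, 0], [-13, -25.3, 0, 0, 0, 0], [-17, -30.8, 0, 0, 0, 0]]])

```text
time_s: 4.37
tool_pos: [562.4, -8.5, 100.7]
orientation: [3.138, -0.003, -0.005]
ft_force: [-3.4, -7.1, -3.8]
finger_gap: 24.1
```

>>> arm_command(plan=[[[-4.6, -5.2, 0, 0, 0, 0], [-9, -9.5, 0, 0, 0, 0], [-9, -9.5, 0, 0, 0, 0]]])

```text
time_s: 4.62
tool_pos: [552.3, 1.8, 100.6]
orientation: [3.138, -0.001, -0.007]
ft_force: [-4.5, -5.2, -2.8]
finger_gap: 24.2
```

Run:
```python
from h import *
go([570,-104.5,101],-90)
d=snap('side','s4');d=snap('wrist','w5')
i=cv2.imread('pics/s4.png')[210:400,120:320];cv2.imwrite('pics/c5.png',cv2.resize(i,None,fx=3,fy=3,interpolation=cv2.INTER_CUBIC))
```

```text
t 4.62 tcp [552.3   1.8 100.6] yaw -90.0 F [-4.5 -5.2 -2.8] gap 24.2
shift [ 1.780e+01  1.063e+02 -1.000e-01] turn [ 0.2  0.3 -0. ]
shift [ 1.780e+01  1.063e+02 -1.000e-01] turn [  0.4  -0.3 180. ]
```

View pics/c5.png

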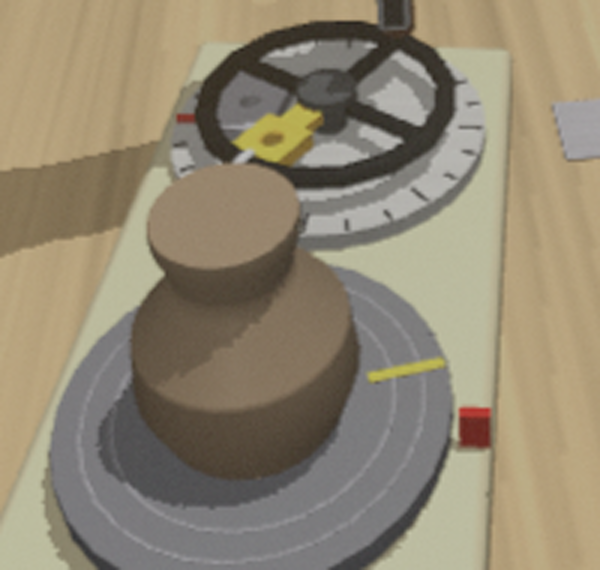

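View pics/w5.png

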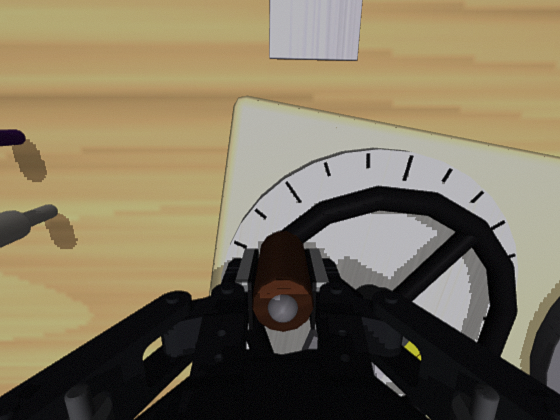

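Run:
```python
from h import *
d=load('s4'); f=lambda u,v,z:onz(d,120+u/3,210+v/3,z)
i=cv2.imread('pics/s4.png')[225:275,160:260];cv2.imwrite('pics/c6.png',cv2.resize(i,None,fx=8,fy=8,interpolation=cv2.INTER_CUBIC))
h=f(327,88,91);l=f(252,101,70);g=f(274,139,85);m=f(186,118,70)
print('hub',h,'lock',l,np.degrees(np.arctan2(*(l-h)[1::-1])),np.linalg.norm((l-h)[:2]),'lug',g,np.degrees(np.arctan2(*(g-h)[1::-1])),'mark',np.degrees(np.arctan2(*(m-h)[1::-1])))
tt=h[:2]-235*np.array([.178,.984]);print(tt)
for uv in((370,378),(443,363)):
    p=f(*uv,70);print(p,np.degrees(np.arctan2(*(p[:2]-tt)[::-1])))
p=f(474,427,60);print('post',p,np.degrees(np.arctan2(*(p[:2]-tt)[::-1])))
```

```text
hub [504.7540762  -64.75228826  91.        ] lock [453.34915133 -44.33204916  70.        ] 158.33490329316822 55.312317486624096 lug [ 470.20427688 -104.59307984   85.        ] -130.93171818719435 mark 174.95086339614562
[ 462.9240762  -295.99228826]
[ 519.56788548 -284.58610062   70.        ] 11.385217405232773
[ 557.72978789 -280.30962656   70.        ] 9.392751645853844
post [ 569.5712323  -313.83780095   60.        ] -9.499424781220345
```

View pics/c6.png

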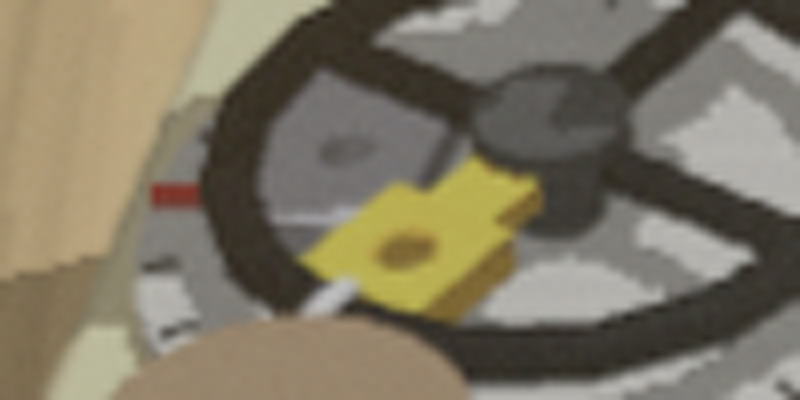

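Run:
```python
from h import *
snap('scene','sc4')
i=cv2.imread('pics/sc4.png')[150:250,230:350];cv2.imwrite('pics/c7.png',cv2.resize(i,None,fx=6,fy=6,interpolation=cv2.INTER_CUBIC))
```

```text
(no output)
```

View pics/c7.png

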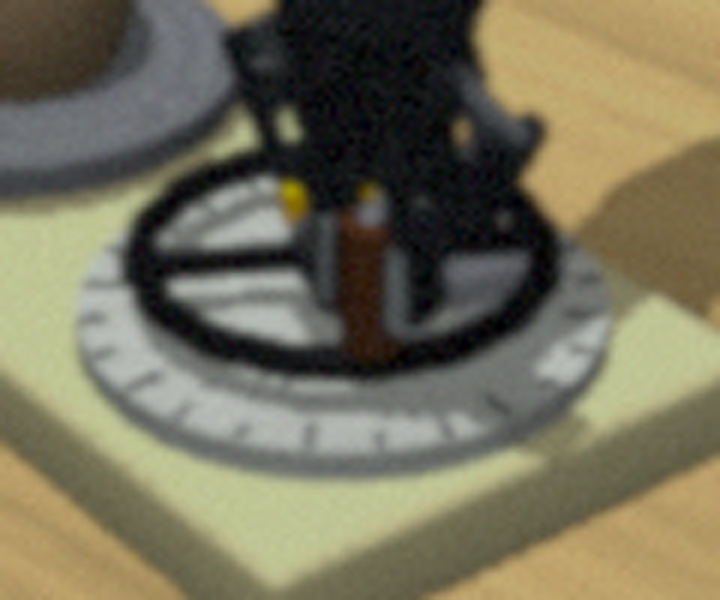

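>>> arm_command(plan=[[[0, 0, 0, 0, 0, 0], [0, 0, 0, 0, 0, 0], [0, 0, -30, 0, 0, 0], [0, 0, -70, 0, 0, 0], [0, 0, -110, 0, 0, 0]]], fingers=0.6)

```text
time_s: 5.18
tool_pos: [555.5, 4.7, 212.5]
orientation: [-3.141, -0.002, -0.001]
ft_force: [0.4, -0.3, -0.1]
finger_gap: 50.9
```

>>> arm_command(plan=[[[-10, -20, -30, 0, 0, 0], [-20, -40, -60, 0, 0, 0], [-20, -40, -60, 0, 0, 0]]])

```text
time_s: 5.43
tool_pos: [537.9, 50.3, 277.9]
orientation: [-3.135, -0.011, -0.021]
ft_force: [0.3, 0.7, 0.4]
finger_gap: 51.2
```

Run:
```python
from h import *
go([552,1.8,101],-90)
d=snap('wrist','w6')
```

```text
t 5.43 tcp [537.9  50.3 277.9] yaw -89.6 F [0.3 0.7 0.4] gap 51.2
shift [ 11.4  49.7 176.7] turn [-0.4 -0.8  0.4]
shift [ 11.4  49.7 176.7] turn [   1.2   -0.6 -179.6]
```

View pics/w6.png

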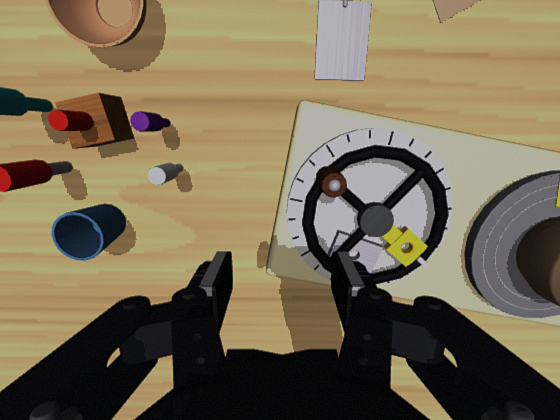

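Run:
```python
from h import *
i=cv2.imread('pics/w6.png');a=i[195:285,310:440];cv2.imwrite('pics/c8.png',cv2.resize(a,None,fx=6,fy=6,interpolation=cv2.INTER_CUBIC))
a=i[80:160,40:180];cv2.imwrite('pics/c9.png',cv2.resize(a,None,fx=5,fy=5,interpolation=cv2.INTER_CUBIC))
```

```text
(no output)
```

View pics/c8.png

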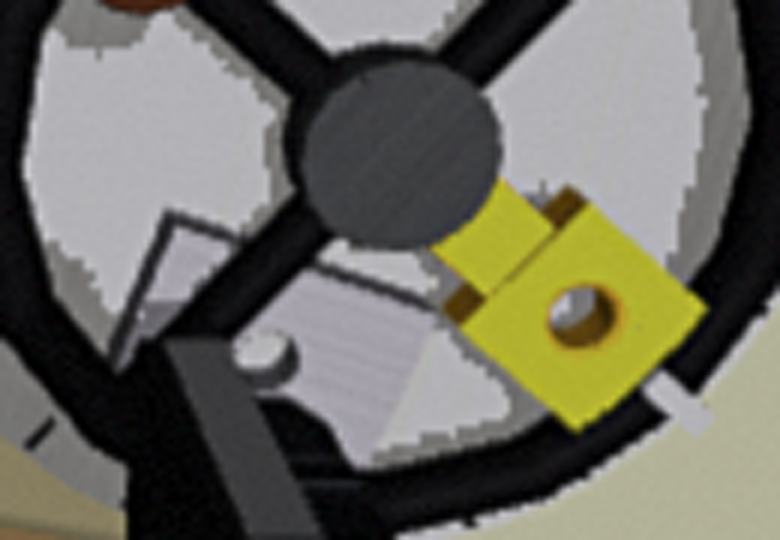

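View pics/c9.png

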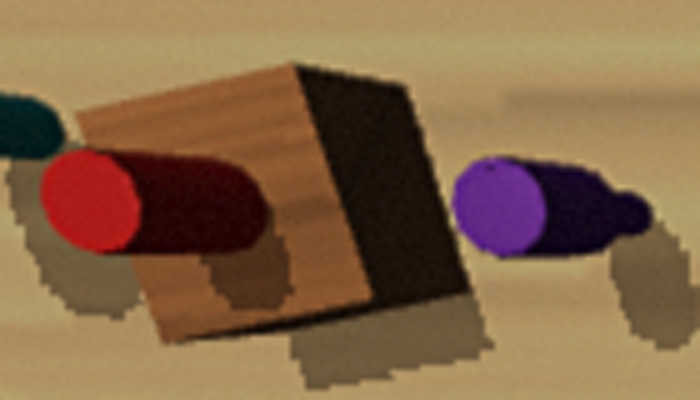

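Run:
```python
from h import *
d=load('w6'); f=lambda u,v,z:onz(d,310+u/6,195+v/6,z)[:2]
h=f(402,153,91);g=f(582,316,85);l=f(266,360,70);k=onz(d,334,185,143)[:2]
an=lambda p,c:(np.degrees(np.arctan2(*(p-c)[::-1])).round(1),np.linalg.norm(p-c).round(1))
c=(55*k+80*g)/135
print('hub',h,'lug',g,an(g,h),'hole',l,an(l,h),'handle',k,an(k,h)); print('c from line',c,an(l,c),an(g,c),an(k,c))
# plate corners
for uv in((170,212),(445,305)): print('plate',f(*uv,70),an(f(*uv,70),h))
print('stand corners',onz(d,300,101,45),onz(d,267,271,45))
q=lambda u,v,z:onz(d,40+u/5,80+v/5,z)
print('pin top',q(91,201,95),'head foot edge', q(215,205,50))
for uv in((78,115),(296,64),(370,298),(165,342)): print('blk',q(*uv,50))
```

```text
hub [504.47185424 -59.84990125] lug [ 468.30912634 -101.49859407] (np.float64(-131.0), np.float64(55.2)) hole [451.379584   -42.12340419] (np.float64(161.5), np.float64(56.0)) handle [555.66102145   1.54420118] (np.float64(50.2), np.float64(79.9))
c from line [503.89693546 -59.51819601] (np.float64(161.7), np.float64(55.3)) (np.float64(-130.3), np.float64(55.0)) (np.float64(49.7), np.float64(80.1))
plate [484.62002185 -19.69419151] (np.float64(116.3), np.float64(44.8))
plate [464.34342107 -79.03130244] (np.float64(-154.5), np.float64(44.5))
stand corners [638.85977494  30.59594712  45.        ] [414.91450286  71.44390161  45.        ]
pin top [613.95793299 288.78336713  95.        ] head foot edge [614.11975686 291.75323861  50.        ]
blk [634.3912308  320.88280325  50.        ]
blk [646.04099833 267.13027748  50.        ]
blk [592.54518642 257.41696968  50.        ]
blk [581.60171733 309.75531863  50.        ]
```

>>> arm_command(plan=[[[0, 0, 0, 0, 0, 0]]])

```text
time_s: 5.57
tool_pos: [535.8, 44.4, 272.2]
orientation: [-3.141, -0.003, -0.005]
ft_force: [-0.8, -0.3, -0.4]
finger_gap: 51.5
```

Run:
```python
from h import *
go([556,1.5,101],-90)
```

```text
t 5.57 tcp [535.8  44.4 272.2] yaw -89.9 F [-0.8 -0.3 -0.4] gap 51.5
shift [ 19.5  43.1 171.2] turn [-0.  -0.2  0.1]
shift [ 19.5  43.1 171.2] turn [ 3.000e-01 -1.000e-01 -1.799e+02]
```

>>> arm_command(plan=[[[10, 22, 30, 0, 0, 0], [20, 43, 60, 0, 0, 0], [20, 43, 100, 0, 0, 0], [20, 43, 140, 0, 0, 0], [20, 43, 165, 0, 0, 0]]])

```text
time_s: 5.98
tool_pos: [552.6, -1.3, 101.5]
orientation: [3.141, -0.004, -0.009]
ft_force: [-1.2, 0.5, -0.0]
finger_gap: 51.3
```

>>> arm_command(plan=[[[0, 0, 4, 0, 0, 0], [0, 0, 4, 0, 0, 0], [0, 0, 4, 0, 0, 0]]])

```text
time_s: 6.23
tool_pos: [555.5, -0.1, 102.6]
orientation: [3.141, -0.001, 0.001]
ft_force: [-0.5, -0.1, 0.6]
finger_gap: 51.5
```

Run:
```python
from h import *
go([556,1.5,101],-90)
d=snap('wrist','w7')
```

```text
t 6.23 tcp [ 5.555e+02 -1.000e-01  1.026e+02] yaw -90.0 F [-0.5 -0.1  0.6] gap 51.5
shift [ 0.5 -1.6  1.6] turn [ 0. -0. -0.]
shift [ 0.5 -1.6  1.6] turn [-1.0e-01 -0.0e+00  1.8e+02]
```

View pics/w7.png

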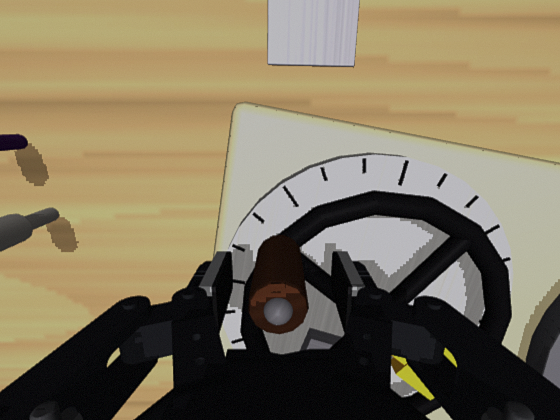

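Well centred on the handle (277,310). Close and compute the clockwise return arc.

>>> arm_command(plan=[[[0.5, -1.5, 1, 0, 0, 0], [0.5, -1.5, 1, 0, 0, 0], [0.5, -1.5, 1, 0, 0, 0], [0.5, -1.5, 1, 0, 0, 0]]], fingers=0, force=30)

```text
time_s: 6.62
tool_pos: [556.5, 2.0, 102.6]
orientation: [-3.141, 0.0, -0.005]
ft_force: [0.5, 0.3, 5.0]
finger_gap: 24.6
```

Run:
```python
from h import *
go([556,1.5,101],-90)
p0=observe()['tool_pos'][:2];c=np.array([504.2,-59.7]);a0=np.degrees(np.arctan2(*(p0-c)[::-1]));print(a0,np.linalg.norm(p0-c))
for k in range(5,55,5):
    f=lambda a:80*np.array([np.cos(np.radians(a)),np.sin(np.radians(a))])
    p=f(a0-k)-f(a0);print(k,a0-k,p[0].round(1),-p[1].round(1))
```

```text
t 6.62 tcp [556.5   2.  102.6] yaw -90.0 F [0.5 0.3 5. ] gap 24.6
shift [-0.5  0.5  1.6] turn [-0.  -0.2 -0. ]
shift [-0.5  0.5  1.6] turn [ -0.3   0.  180. ]
49.72871962396976 80.86082236861286
5 44.72871962396976 5.1 4.7
10 39.72871962396976 9.8 9.9
15 34.72871962396976 14.0 15.5
20 29.72871962396976 17.8 21.4
25 24.72871962396976 21.0 27.6
30 19.72871962396976 23.6 34.0
35 14.72871962396976 25.7 40.7
40 9.72871962396976 27.1 47.5
45 4.728719623969759 28.0 54.4
50 -0.2712803760302407 28.3 61.4
```

>>> arm_command(plan=[[[5.1, 4.7, 0, 0, 0, 0], [9.8, 9.9, 0, 0, 0, 0], [14, 15.5, 0, 0, 0, 0], [17.8, 21.4, 0, 0, 0, 0], [21, 27.6, 0, 0, 0, 0]]])

```text
time_s: 7.03
tool_pos: [577.8, -25.7, 102.4]
orientation: [-3.141, -0.0, -0.004]
ft_force: [-0.2, 1.0, 6.5]
finger_gap: 24.0
```

>>> arm_command(plan=[[[2.6, 6.4, 0, 0, 0, 0], [4.7, 13.1, 0, 0, 0, 0], [6.1, 19.9, 0, 0, 0, 0], [7, 26.8, 0, 0, 0, 0], [7.2, 29.5, 0, 0, 0, 0]]])

```text
time_s: 7.45
tool_pos: [585.1, -55.0, 102.5]
orientation: [-3.14, 0.0, -0.005]
ft_force: [0.1, 2.8, 6.1]
finger_gap: 24.3
```

>>> arm_command(plan=[[[0, 0, 0, 0, 0, 0], [0, 0, 0, 0, 0, 0]]])

```text
time_s: 7.62
tool_pos: [585.1, -55.4, 102.5]
orientation: [-3.141, 0.001, -0.005]
ft_force: [0.8, 0.4, 6.1]
finger_gap: 24.4
```

Run:
```python
from h import *
go([556,1.5,101],-90)
p0=observe()['tool_pos'][:2];c=np.array([504.2,-59.7]);a0=np.degrees(np.arctan2(*(p0-c)[::-1]));print(a0,np.linalg.norm(p0-c))
snap('side','s8')
i=cv2.imread('pics/s8.png')[210:400,120:320];cv2.imwrite('pics/c10.png',cv2.resize(i,None,fx=3,fy=3,interpolation=cv2.INTER_CUBIC))
```

```text
t 7.62 tcp [585.1 -55.4 102.5] yaw -90.0 F [0.8 0.4 6.1] gap 24.4
shift [-29.1 -56.9   1.4] turn [-0.  -0.2 -0. ]
shift [-29.1 -56.9   1.4] turn [ -0.3   0.  180. ]
3.0218936250579507 80.9677833300648
```

View pics/c10.png

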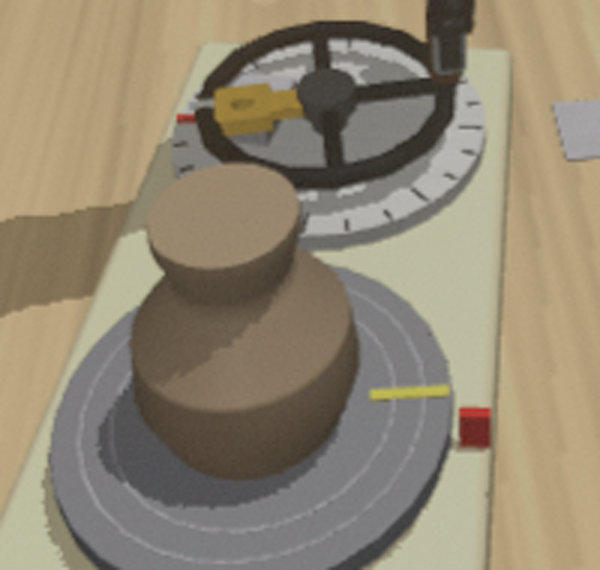

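>>> arm_command(plan=[[[0, 0, 0, 0, 0, 0], [0, 0, 0, 0, 0, 0], [0, 0, -30, 0, 0, 0], [0, 0, -70, 0, 0, 0], [0, 0, -75, 0, 0, 0]]], fingers=0.6)

```text
time_s: 8.08
tool_pos: [586.7, -55.6, 181.4]
orientation: [3.141, -0.001, 0.014]
ft_force: [1.0, -0.2, 0.7]
finger_gap: 51.3
```

Run:
```python
from h import *
go([615,289,200],-45)
d=snap('wrist','w9')
```

```text
t 8.08 tcp [586.7 -55.6 181.4] yaw -90.0 F [ 1.  -0.2  0.7] gap 51.3
shift [  28.3 -344.7  -18.5] turn [  0.2  -0.5 -45. ]
shift [  28.3 -344.7  -18.5] turn [ -0.6  -0.3 135. ]
```

View pics/w9.png

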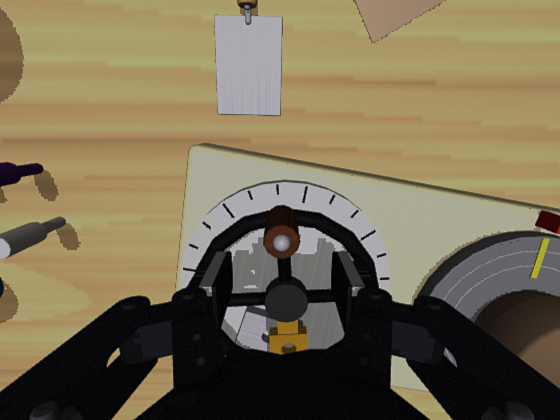

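Run:
```python
from h import *
d=load('w9'); an=lambda p,c:(np.degrees(np.arctan2(*(p-c)[::-1])).round(1),np.linalg.norm(p-c).round(1))
h=onz(d,287,299,91)[:2];k=onz(d,281.5,243,143)[:2];print(h,k,an(k,h),an(k,np.array([504.2,-59.7])),onz(d,289,348,85))
```

```text
[508.29850683 -60.29889414] [583.1240404  -55.39532466] (np.float64(3.7), np.float64(75.0)) (np.float64(3.1), np.float64(79.0)) [450.65474195 -62.58643891  85.        ]
```

>>> arm_command(plan=[[[3, -38, -15, 0, 0, -6], [6, -76, -25, 0, 0, -12], [9, -115, -25, 0, 0, -18], [12, -155, -25, 0, 0, -24], [16, -195, -25, 0, 0, -30]]], fingers=0.5)

```text
time_s: 8.55
tool_pos: [598.5, 141.2, 200.4]
orientation: [3.032, 0.82, -0.003]
ft_force: [0.3, -0.3, 0.1]
finger_gap: 42.7
```

Run:
```python
from h import *
go([615,289,190],-45)
```

```text
t 8.55 tcp [598.5 141.2 200.4] yaw -59.7 F [ 0.3 -0.3  0.1] gap 42.7
shift [  88.7 -119.4   10.3] turn [ -0.    0.1 -14.7]
shift [  88.7 -119.4   10.3] turn [  0.2   0.  165.3]
```

>>> arm_command(plan=[[[24, -32, 3, 0, 0, -5], [48, -64, 6, 0, 0, -10], [70, -94, 10, 0, 0, -15], [85, -115, 10, 0, 0, -15], [85, -115, 10, 0, 0, -15]]])

```text
time_s: 8.97
tool_pos: [612.8, 291.1, 189.4]
orientation: [-2.89, -1.213, 0.001]
ft_force: [-0.1, 0.9, -0.1]
finger_gap: 42.9
```

Run:
```python
from h import *
go([615,289,190],-45)
d=snap('wrist','w10');print(proj(d,[615,289,95]))
```

```text
t 8.97 tcp [612.8 291.1 189.4] yaw -44.5 F [-0.1  0.9 -0.1] gap 42.9
shift [ 0.1  3.  -0.6] turn [-0.4 -0.1  0.5]
shift [ 0.1  3.  -0.6] turn [   0.2   -0.6 -179.5]
[285.96404452 213.2370586 ]
```

View pics/w10.png

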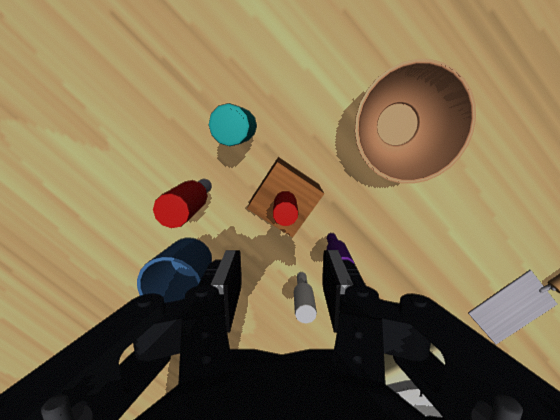

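>>> arm_command(plan=[[[0, 2.5, 35, 0, 0, 0], [0, 2.5, 70, 0, 0, 0], [0, 2.5, 105, 0, 0, 0], [0, 2.5, 125, 0, 0, 0], [0, 2.5, 125, 0, 0, 0]]])

```text
time_s: 9.43
tool_pos: [613.4, 275.8, 60.2]
orientation: [2.901, 1.199, -0.019]
ft_force: [-0.3, -0.6, -0.3]
finger_gap: 42.9
```

>>> arm_command(plan=[[[0, 0, 0, 0, 0, 0]]])

```text
time_s: 9.52
tool_pos: [616.6, 278.0, 64.9]
orientation: [2.902, 1.2, -0.006]
ft_force: [0.1, 0.4, -0.1]
finger_gap: 42.6
```

Run:
```python
from h import *
go([615,289,57],-45)
d=snap('wrist','w11');print(proj(d,[615,289,95]))
```

```text
t 9.52 tcp [616.6 278.   64.9] yaw -45.1 F [ 0.1  0.4 -0.1] gap 42.6
shift [ 6.6 -8.9  7.9] turn [-0.   0.2 -0.1]
shift [ 6.6 -8.9  7.9] turn [  0.4   0.  179.9]
[260.76132906 282.46761749]
```

View pics/w11.png

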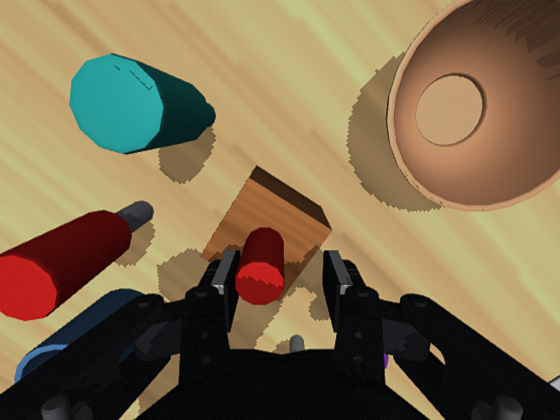

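>>> arm_command(plan=[[[6.6, -9.3, 0, 0, 0, 0], [6.6, -9.3, 7, 0, 0, 0], [6.6, -9.3, 7, 0, 0, 0]]])

```text
time_s: 9.82
tool_pos: [615.2, 293.3, 59.9]
orientation: [-2.9, -1.204, -0.002]
ft_force: [0.2, 0.0, -0.8]
finger_gap: 42.8
```

>>> arm_command(plan=[[[0, 0, 0, 0, 0, 0]]])

```text
time_s: 9.9
tool_pos: [615.4, 291.7, 59.7]
orientation: [2.902, 1.203, 0.001]
ft_force: [0.4, -1.0, 0.3]
finger_gap: 42.8
```

Run:
```python
from h import *
go([615,289,57],-45)
d=snap('wrist','w12');print(proj(d,[615,289,95]))
i=cv2.imread('pics/w12.png')[220:340,200:360];cv2.imwrite('pics/c12.png',cv2.resize(i,None,fx=4,fy=4))
```

```text
t 9.9 tcp [615.4 291.7  59.7] yaw -45.0 F [ 0.4 -1.   0.3] gap 42.8
shift [-2.2  1.6  2.7] turn [ 0. -0.  0.]
shift [-2.2  1.6  2.7] turn [   0.    0. -180.]
[285.58937369 307.25140502]
```

View pics/c12.png

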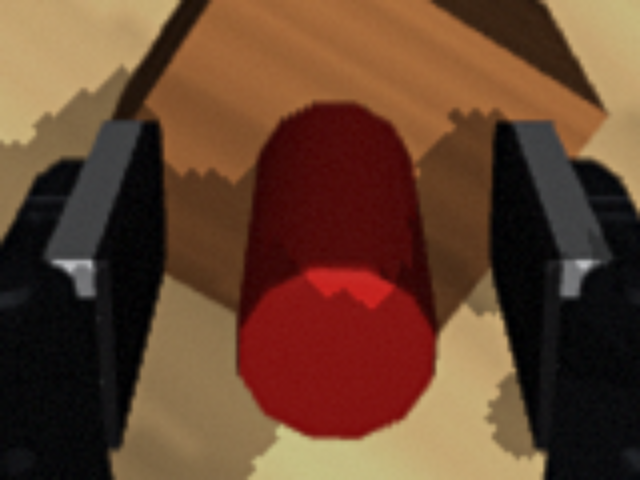

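>>> arm_command(plan=[[[-2.3, 1.3, 2, 0, 0, 0], [-2.3, 1.3, 2, 0, 0, 0], [-2.3, 1.3, 2, 0, 0, 0]]])

```text
time_s: 10.2
tool_pos: [614.9, 288.0, 57.2]
orientation: [2.902, 1.201, -0.001]
ft_force: [0.4, 0.2, 1.1]
finger_gap: 42.8
```

>>> arm_command(plan=[[[0, 0, 0, 0, 0, 0], [0, 0, 0, 0, 0, 0], [0, 0, 0, 0, 0, 0], [0, 0, 0, 0, 0, 0]]], fingers=0, force=60)

```text
time_s: 10.53
tool_pos: [615.1, 288.8, 57.5]
orientation: [2.902, 1.202, 0.001]
ft_force: [0.2, -0.5, 1.0]
finger_gap: 20.5
```

>>> arm_command(plan=[[[0, 0, -10, 0, 0, 0], [0, 0, -30, 0, 0, 0], [0, 0, -65, 0, 0, 0], [0, 0, -105, 0, 0, 0], [0, 0, -125, 0, 0, 0]]])

```text
time_s: 10.95
tool_pos: [616.5, 289.9, 187.4]
orientation: [-2.902, -1.201, -0.01]
ft_force: [1.0, 0.5, -1.0]
finger_gap: 20.9
```

Run:
```python
from h import *
go([449,-60,200],-90)
d=snap('wrist','w13');snap('scene','sc13')
```

```text
t 10.95 tcp [616.5 289.9 187.4] yaw -45.0 F [ 1.   0.5 -1. ] gap 20.9
shift [-365.7  129.1  -14.6] turn [-0.1 -0.4 45. ]
shift [-365.7  129.1  -14.6] turn [ 5.00e-01 -1.00e-01 -1.35e+02]
```

View pics/w13.png

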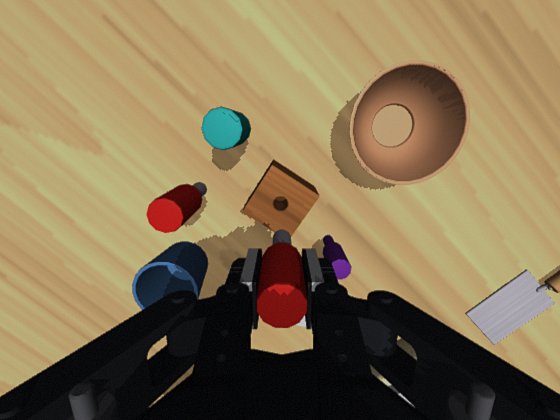

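View pics/sc13.png

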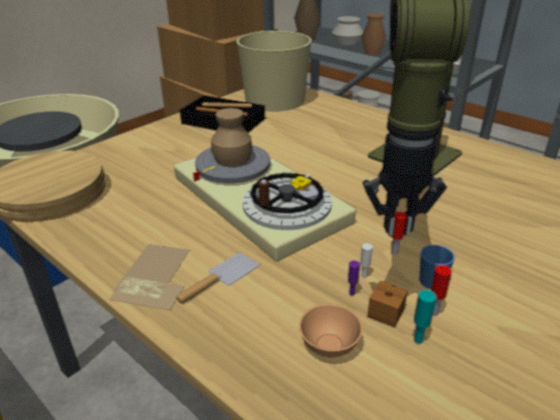

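>>> arm_command(plan=[[[-36, 12.5, 0, 0, 0, 5], [-73, 25, 0, 0, 0, 10], [-110, 38, 0, 0, 0, 15], [-147, 51, 0, 0, 0, 20], [-183, 64, 0, 0, 0, 25]]])

```text
time_s: 11.47
tool_pos: [528.5, 112.1, 181.7]
orientation: [3.095, 0.539, -0.003]
ft_force: [1.1, -0.1, -1.1]
finger_gap: 20.7
```

Run:
```python
from h import *
go([449.3,-62.6,160],-90)
```

```text
t 11.47 tcp [528.5 112.1 181.7] yaw -70.3 F [ 1.1 -0.1 -1.1] gap 20.7
shift [-133.5  137.7   22. ] turn [ 0.   0.1 19.7]
shift [-133.5  137.7   22. ] turn [  -0.2    0.  -160.3]
```

>>> arm_command(plan=[[[-27, 27, 0, 0, 0, 4], [-54, 55, 0, 0, 0, 8], [-81, 82, 5, 0, 0, 12], [-108, 110, 15, 0, 0, 16], [-133.5, 137.5, 22, 0, 0, 20]]])

```text
time_s: 11.88
tool_pos: [450.1, -62.2, 159.7]
orientation: [3.141, -0.005, -0.002]
ft_force: [-0.1, -1.2, -1.6]
finger_gap: 20.4
```

>>> arm_command(plan=[[[0, 0, 0, 0, 0, 0], [0, 0, 0, 0, 0, 0]]])

```text
time_s: 12.05
tool_pos: [450.0, -63.1, 159.6]
orientation: [3.14, -0.008, -0.005]
ft_force: [0.6, 1.5, -1.9]
finger_gap: 20.6
```

Run:
```python
from h import *
go([449.3,-62.6,145],-90)
d=snap('wrist','w14');d=snap('side','s14')
```

```text
t 12.05 tcp [450.  -63.1 159.6] yaw -90.3 F [ 0.6  1.5 -1.9] gap 20.6
shift [-0.7 -0.6 14.6] turn [ 0.1  0.2 -0.3]
shift [-0.7 -0.6 14.6] turn [ 3.000e-01 -1.000e-01  1.797e+02]
```

View pics/w14.png

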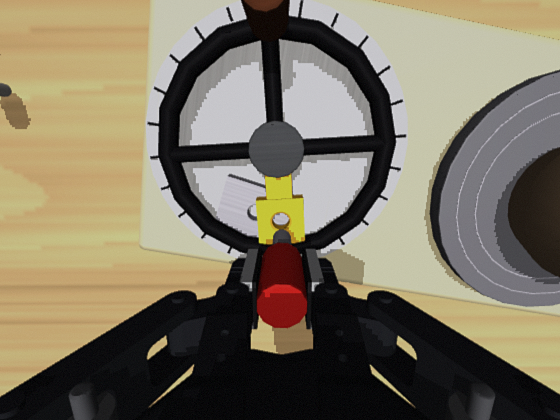

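View pics/s14.png

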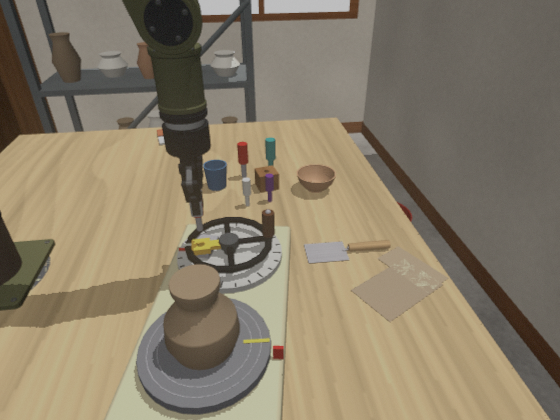

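Run:
```python
from h import *
i=cv2.imread('pics/w14.png')[110:260,210:350];cv2.imwrite('pics/c14.png',cv2.resize(i,None,fx=5,fy=5,interpolation=cv2.INTER_CUBIC)[:600+150,:])
i=cv2.imread('pics/w14.png')[195:255,240:320];cv2.imwrite('pics/c14.png',cv2.resize(i,None,fx=9,fy=9,interpolation=cv2.INTER_CUBIC))
```

```text
(no output)
```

View pics/c14.png

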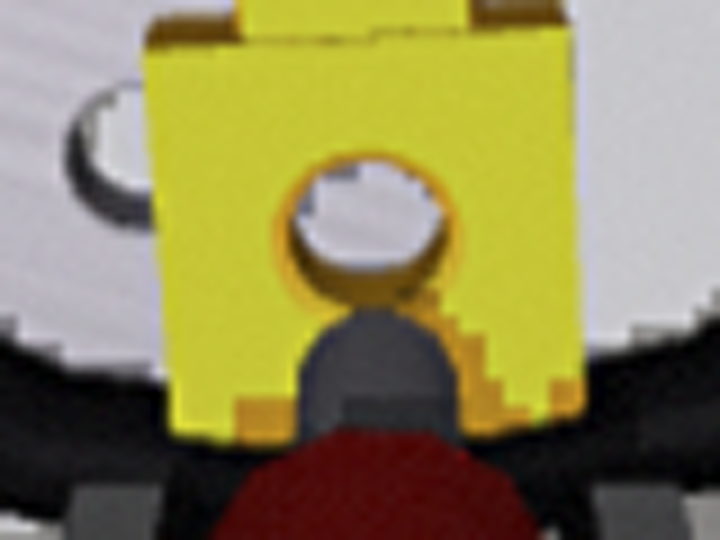

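Run:
```python
from h import *
d=load('w14')
print('lughole',onz(d,280.8,220.8,85),'foot',onz(d,282,237.2,118.2),'proj foot',proj(d,[450,-63.1,118.2]),'edge',proj(d,[455.5,-63.1,118.2]))
print('hub',onz(d,276,148,91),'platehole',onz(d,240+140/9,195+155/9,70))
```

```text
lughole [449.33539149 -62.44388339  85.        ] foot [448.89415124 -63.26801485 118.2       ] proj foot [281.73911777 235.64916503] edge [281.69569908 227.85510754]
hub [505.06109559 -59.42796423  91.        ] platehole [451.85547064 -41.77349852  70.        ]
```

>>> arm_command(plan=[[[0.3, -0.8, 15, 0, 0, 0], [0.3, -0.8, 26, 0, 0, 0], [0.3, -0.8, 30, 0, 0, 0], [0.3, -0.8, 30, 0, 0, 0], [0.3, -0.8, 30, 0, 0, 0]]])

```text
time_s: 12.57
tool_pos: [452.9, -59.0, 130.4]
orientation: [-3.141, -0.003, -0.0]
ft_force: [-0.5, 0.3, -1.1]
finger_gap: 20.7
```

Run:
```python
from h import *
go([449.3,-62.6,128],-90)
d=snap('wrist','w15')
i=cv2.imread('pics/w15.png')[210:290,230:330];cv2.imwrite('pics/c15.png',cv2.resize(i,None,fx=7,fy=7,interpolation=cv2.INTER_CUBIC))
```

```text
t 12.57 tcp [452.9 -59.  130.4] yaw -89.9 F [-0.5  0.3 -1.1] gap 20.7
shift [-3.6  3.6  2.4] turn [-0.  -0.   0.1]
shift [-3.6  3.6  2.4] turn [   0.    -0.  -179.9]
```

View pics/c15.png

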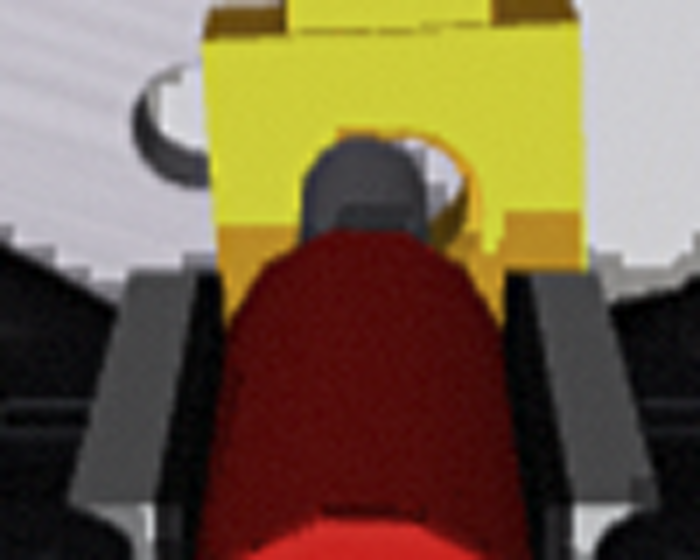

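>>> arm_command(plan=[[[-2.8, 3.3, 0, 0, 0, 0], [-2.8, 3.3, 0, 0, 0, 0], [-2.8, 3.3, 0, 0, 0, 0], [-2.8, 3.3, 0, 0, 0, 0]]])

```text
time_s: 12.95
tool_pos: [449.8, -63.4, 130.6]
orientation: [3.141, -0.001, 0.001]
ft_force: [-0.6, -0.5, -1.0]
finger_gap: 20.5
```

Run:
```python
from h import *
go([450.1,-62.3,128],-90)
d=snap('wrist','w16')
go([450.1,-62.3,128],-90)
i=cv2.imread('pics/w16.png')[210:290,230:330];cv2.imwrite('pics/c16.png',cv2.resize(i,None,fx=7,fy=7,interpolation=cv2.INTER_CUBIC))
```

```text
t 12.95 tcp [449.8 -63.4 130.6] yaw -90.0 F [-0.6 -0.5 -1. ] gap 20.5
shift [ 0.3 -1.1  2.6] turn [ 0. -0. -0.]
shift [ 0.3 -1.1  2.6] turn [-1.0e-01 -0.0e+00  1.8e+02]
t 13.0 tcp [449.8 -63.4 130.5] yaw -90.0 F [ 0.3  0.8 -1.7] gap 20.4
shift [ 0.3 -1.1  2.5] turn [ 0. -0. -0.]
shift [ 0.3 -1.1  2.5] turn [ -0.  -0. 180.]
```

View pics/c16.png

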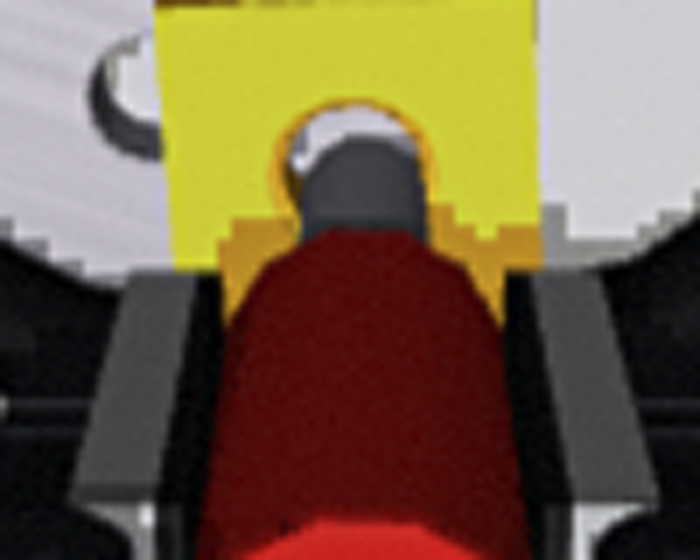

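>>> arm_command(plan=[[[-0.2, -1, 2, 0, 0, 0], [-0.2, -1, 4, 0, 0, 0], [-0.2, -1, 6, 0, 0, 0], [-0.2, -1, 7, 0, 0, 0], [-0.2, -1, 7, 0, 0, 0]]])

```text
time_s: 13.42
tool_pos: [449.3, -62.2, 122.9]
orientation: [3.142, -0.0, -0.001]
ft_force: [0.9, 0.8, -0.5]
finger_gap: 21.0
```

Run:
```python
from h import *
go([450.1,-62.3,128],-90)
d=snap('wrist','w17')
i=cv2.imread('pics/w17.png')[210:290,230:330];cv2.imwrite('pics/c17.png',cv2.resize(i,None,fx=7,fy=7,interpolation=cv2.INTER_CUBIC))
```

```text
t 13.42 tcp [449.3 -62.2 122.9] yaw -90.0 F [ 0.9  0.8 -0.5] gap 21.0
shift [ 0.8  0.1 -5.1] turn [ 0.  0. -0.]
shift [ 0.8  0.1 -5.1] turn [ 1.0e-01 -0.0e+00  1.8e+02]
```

View pics/c17.png

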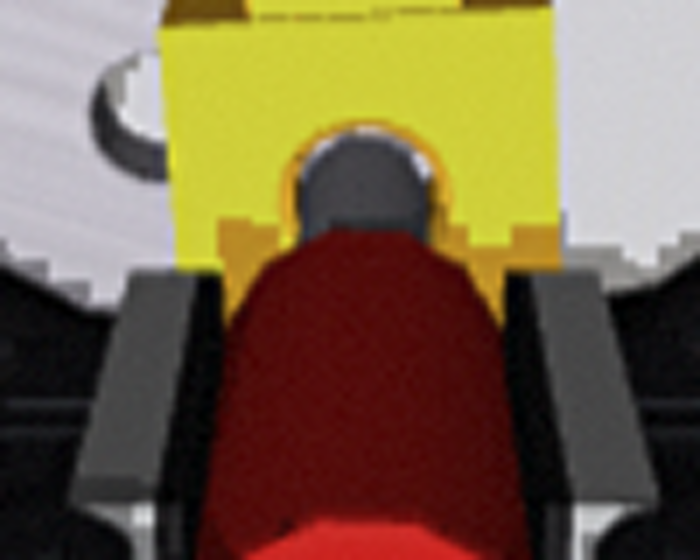

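>>> arm_command(plan=[[[0, 0, 2, 0, 0, 0], [0, 0, 4, 0, 0, 0], [0, 0, 6, 0, 0, 0], [0, 0, 8, 0, 0, 0], [0, 0, 9, 0, 0, 0]]])

```text
time_s: 13.88
tool_pos: [449.3, -62.3, 114.0]
orientation: [3.142, -0.0, -0.001]
ft_force: [0.5, -0.4, -0.3]
finger_gap: 20.6
```

>>> arm_command(plan=[[[0, 0, 1, 0, 0, 0], [0, 0, 1, 0, 0, 0], [0, 0, 2, 0, 0, 0], [0, 0, 2, 0, 0, 0]]])

```text
time_s: 14.22
tool_pos: [449.5, -62.3, 112.2]
orientation: [3.142, -0.0, 0.0]
ft_force: [-0.6, 0.1, -0.6]
finger_gap: 20.8
```

>>> arm_command(plan=[[[0, 0, 1, 0, 0, 0], [0, 0, 1, 0, 0, 0], [0, 0, 1, 0, 0, 0]]])

```text
time_s: 14.47
tool_pos: [449.6, -62.3, 111.4]
orientation: [3.141, -0.0, 0.001]
ft_force: [-0.6, 0.4, 1.0]
finger_gap: 20.8
```

>>> arm_command(plan=[[[0, 0, 1, 0, 0, 0], [0, 0, 1, 0, 0, 0], [0, 0, 1, 0, 0, 0]]])

```text
time_s: 14.72
tool_pos: [449.7, -62.3, 111.3]
orientation: [3.141, -0.0, 0.002]
ft_force: [-1.3, 0.2, 12.3]
finger_gap: 20.5
```

Run:
```python
import numpy as np
f=lambda a:55*np.array([np.cos(np.radians(a)),np.sin(np.radians(a))])
for s in np.arange(0,28,1.5):
    a=183-np.degrees(s/55); p=f(a)-f(183); print(s,a.round(1),'tool',p[0].round(2),(-p[1]).round(2))
```

```text
0.0 183.0 tool 0.0 -0.0
1.5 181.4 tool -0.06 -1.5
3.0 179.9 tool -0.08 -3.0
4.5 178.3 tool -0.05 -4.5
6.0 176.7 tool 0.01 -6.0
7.5 175.2 tool 0.12 -7.49
9.0 173.6 tool 0.26 -8.99
10.5 172.1 tool 0.45 -10.47
12.0 170.5 tool 0.68 -11.96
13.5 168.9 tool 0.95 -13.43
15.0 167.4 tool 1.25 -14.9
16.5 165.8 tool 1.6 -16.36
18.0 164.2 tool 1.99 -17.81
19.5 162.7 tool 2.42 -19.25
21.0 161.1 tool 2.88 -20.67
22.5 159.6 tool 3.39 -22.09
24.0 158.0 tool 3.93 -23.48
25.5 156.4 tool 4.51 -24.87
27.0 154.9 tool 5.13 -26.23
```

>>> arm_command(plan=[[[0, 0, -0.4, 0, 0, 0], [0, -0.6, -0.4, 0, 0, 0], [0, -1.2, -0.4, 0, 0, 0], [-0.1, -1.8, -0.4, 0, 0, 0]]])

```text
time_s: 15.05
tool_pos: [449.6, -62.0, 111.3]
orientation: [3.14, -0.003, 0.002]
ft_force: [-0.2, -3.9, 6.9]
finger_gap: 20.4
```

>>> arm_command(plan=[[[0, -0.6, 0, 0, 0, 0], [0, -1.2, 0, 0, 0, 0], [0, -1.8, 0, 0, 0, 0], [0, -2.4, 0, 0, 0, 0], [0, -3, 0, 0, 0, 0]]])

```text
time_s: 15.47
tool_pos: [449.7, -60.7, 111.3]
orientation: [3.138, -0.006, 0.002]
ft_force: [0.1, -8.0, 7.9]
finger_gap: 20.7
```

>>> arm_command(plan=[[[0, -0.6, 0, 0, 0, 0], [0, -1.2, 0, 0, 0, 0], [0.1, -1.8, 0, 0, 0, 0], [0.1, -2.4, 0, 0, 0, 0], [0.1, -3, 0, 0, 0, 0]]])

```text
time_s: 15.88
tool_pos: [449.8, -58.2, 111.3]
orientation: [3.137, -0.007, 0.002]
ft_force: [-0.3, -7.9, 6.5]
finger_gap: 20.9
```

>>> arm_command(plan=[[[0, -0.6, 0, 0, 0, 0], [0.1, -1.2, 0, 0, 0, 0], [0.1, -1.8, 0, 0, 0, 0], [0.1, -2.4, 0, 0, 0, 0], [0.2, -3, 0, 0, 0, 0]]])

```text
time_s: 16.3
tool_pos: [449.8, -55.2, 111.3]
orientation: [3.137, -0.007, 0.001]
ft_force: [-0.2, -8.5, 7.4]
finger_gap: 20.6
```

>>> arm_command(plan=[[[0, -0.6, 0, 0, 0, 0], [0.1, -1.2, 0, 0, 0, 0], [0.2, -1.8, 0, 0, 0, 0], [0.2, -2.4, 0, 0, 0, 0], [0.3, -3, 0, 0, 0, 0]]])

```text
time_s: 16.72
tool_pos: [450.0, -52.2, 111.3]
orientation: [3.137, -0.007, 0.001]
ft_force: [-0.5, -9.0, 7.3]
finger_gap: 20.8
```

Run:
```python
from h import *
go([450.1,-62.3,128],-90)
d=snap('wrist','w18')
i=cv2.imread('pics/w18.png')[200:320,210:350];cv2.imwrite('pics/c18.png',cv2.resize(i,None,fx=5,fy=5,interpolation=cv2.INTER_CUBIC))
```

```text
t 16.72 tcp [450.  -52.2 111.3] yaw -90.3 F [-0.5 -9.   7.3] gap 20.8
shift [  0.2  10.2 -16.7] turn [ 0.3 -0.  -0.3]
shift [  0.2  10.2 -16.7] turn [-1.000e-01 -4.000e-01  1.797e+02]
```

View pics/c18.png

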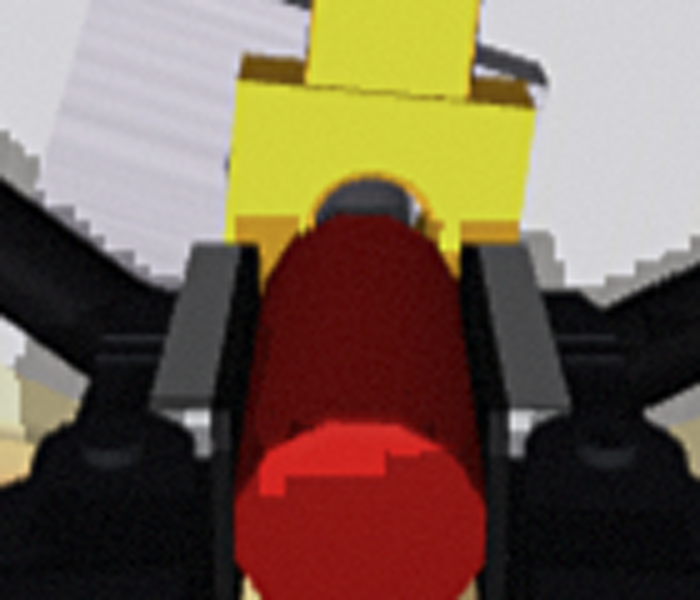

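>>> arm_command(plan=[[[0.1, -0.6, 0, 0, 0, 0], [0.2, -1.2, 0, 0, 0, 0], [0.3, -1.8, 0, 0, 0, 0], [0.4, -2.4, 0, 0, 0, 0], [0.5, -3, 0, 0, 0, 0]]])

```text
time_s: 17.18
tool_pos: [450.4, -49.2, 111.3]
orientation: [3.137, -0.007, 0.001]
ft_force: [-0.3, -8.8, 7.7]
finger_gap: 20.7
```

>>> arm_command(plan=[[[0.1, -0.6, 0, 0, 0, 0], [0.2, -1.2, 0, 0, 0, 0], [0.3, -1.8, 0, 0, 0, 0], [0.5, -2.4, 0, 0, 0, 0], [0.6, -3, 0, 0, 0, 0]]])

```text
time_s: 17.6
tool_pos: [451.0, -46.1, 111.2]
orientation: [3.137, -0.007, 0.001]
ft_force: [-0.9, -7.4, 6.5]
finger_gap: 20.5
```

>>> arm_command(plan=[[[0.1, -0.4, 0, 0, 0, 0], [0.2, -0.8, 0, 0, 0, 0], [0.3, -1.2, 0, 0, 0, 0]]])

```text
time_s: 17.85
tool_pos: [451.3, -44.7, 111.2]
orientation: [3.138, -0.007, 0.001]
ft_force: [-0.7, -7.4, 5.5]
finger_gap: 20.4
```

>>> arm_command(plan=[[[0.1, -0.4, 0, 0, 0, 0], [0.2, -0.8, 0, 0, 0, 0], [0.3, -1, 0, 0, 0, 0]]])

```text
time_s: 18.1
tool_pos: [451.7, -43.1, 111.0]
orientation: [3.138, -0.006, 0.001]
ft_force: [0.4, -5.8, 3.0]
finger_gap: 20.8
```

>>> arm_command(plan=[[[0, 0, 0.5, 0, 0, 0], [0, 0, 1, 0, 0, 0], [0, 0, 1, 0, 0, 0]]])

```text
time_s: 18.35
tool_pos: [451.8, -41.4, 109.7]
orientation: [3.14, -0.003, 0.001]
ft_force: [0.2, -4.8, 0.2]
finger_gap: 21.0
```

>>> arm_command(plan=[[[0, 0, 1, 0, 0, 0], [0, 0, 2, 0, 0, 0], [0, 0, 3, 0, 0, 0], [0, 0, 4, 0, 0, 0]]])

```text
time_s: 18.68
tool_pos: [451.9, -40.5, 105.6]
orientation: [3.141, -0.001, 0.001]
ft_force: [0.6, -4.9, 1.4]
finger_gap: 20.8
```

>>> arm_command(plan=[[[0, 0, 2, 0, 0, 0], [0, 0, 4, 0, 0, 0], [0, 0, 6, 0, 0, 0], [0, 0, 8, 0, 0, 0], [0, 0, 10, 0, 0, 0]]])

```text
time_s: 19.1
tool_pos: [452.0, -40.5, 95.6]
orientation: [3.141, -0.001, 0.001]
ft_force: [1.6, -5.0, 0.8]
finger_gap: 20.5
```

>>> arm_command(plan=[[[0, 0, 1, 0, 0, 0], [0, 0, 2, 0, 0, 0], [0, 0, 2, 0, 0, 0]]])

```text
time_s: 19.35
tool_pos: [452.0, -40.5, 93.5]
orientation: [3.141, -0.001, 0.001]
ft_force: [1.2, -5.2, -0.6]
finger_gap: 20.8
```

>>> arm_command(plan=[[[0, 0, 0.6, 0, 0, 0], [0, 0, 1.2, 0, 0, 0], [0, 0, 1.2, 0, 0, 0]]])

```text
time_s: 19.6
tool_pos: [452.0, -40.6, 92.4]
orientation: [3.141, -0.001, 0.001]
ft_force: [1.2, -5.7, 0.3]
finger_gap: 20.4
```

>>> arm_command(plan=[[[0, 0, 0.5, 0, 0, 0], [0, 0, 0.5, 0, 0, 0], [0, 0, 0.5, 0, 0, 0]]])

```text
time_s: 19.85
tool_pos: [452.0, -40.5, 92.1]
orientation: [3.141, -0.001, 0.001]
ft_force: [-0.7, -4.7, 3.3]
finger_gap: 20.4
```

>>> arm_command(plan=[[[0, 0, 0, 0, 0, 0], [0, 0, 0, 0, 0, 0], [0, 0, 0, 0, 0, 0]]], fingers=0.5)

```text
time_s: 20.1
tool_pos: [451.5, -38.9, 91.8]
orientation: [-3.14, -0.002, 0.001]
ft_force: [0.3, 0.0, 0.6]
finger_gap: 42.7
```

Run:
```python
from h import *
go([451.5,-42,150],-90)
d=snap('wrist','w19')
```

```text
t 20.1 tcp [451.5 -38.9  91.8] yaw -89.9 F [0.3 0.  0.6] gap 42.7
shift [  0.    3.  -58.2] turn [-0.1  0.   0.1]
shift [  0.    3.  -58.2] turn [-0.000e+00 -1.000e-01 -1.799e+02]
```

View pics/w19.png

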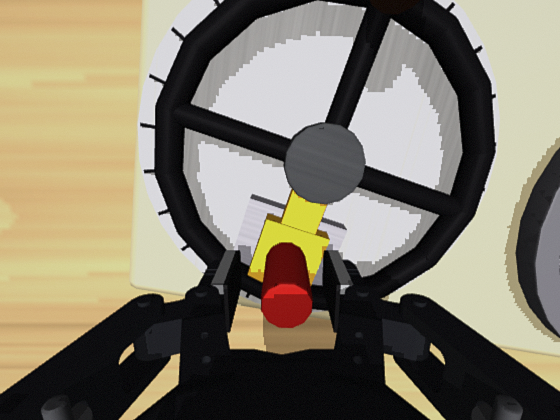

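>>> arm_command(plan=[[[0, 2, -15, 0, 0, 0], [0, 2, -45, 0, 0, 0], [0, 2, -85, 0, 0, 0], [0, 2, -125, 0, 0, 0], [0, 2, -150, 0, 0, 0]]])

```text
time_s: 20.57
tool_pos: [452.3, -41.6, 245.2]
orientation: [-3.141, -0.001, -0.005]
ft_force: [0.0, 0.4, -0.3]
finger_gap: 42.9
```

>>> arm_command(plan=[[[0, -40, -20, 0, 0, 0], [0, -80, -40, 0, 0, 0], [0, -110, -50, 0, 0, 0], [0, -110, -50, 0, 0, 0], [0, -110, -50, 0, 0, 0]]])

```text
time_s: 20.98
tool_pos: [451.6, 70.9, 292.6]
orientation: [-3.14, -0.01, -0.002]
ft_force: [1.1, -1.4, -0.5]
finger_gap: 42.8
```

Run:
```python
from h import *
go([451.5,-42,150],-90)
snap('wrist','w20');snap('side','s20');snap('scene','sc20')
i=cv2.imread('pics/s20.png')[210:400,120:320];cv2.imwrite('pics/c20.png',cv2.resize(i,None,fx=3,fy=3,interpolation=cv2.INTER_CUBIC))
i=cv2.imread('pics/sc20.png')[150:250,230:350];cv2.imwrite('pics/c21.png',cv2.resize(i,None,fx=6,fy=6,interpolation=cv2.INTER_CUBIC))
```

```text
t 20.98 tcp [451.6  70.9 292.6] yaw -89.6 F [ 1.1 -1.4 -0.5] gap 42.8
shift [ -1.1 113.1 142.4] turn [-0.1 -0.1  0.4]
shift [ -1.1 113.1 142.4] turn [ 1.000e-01 -1.000e-01 -1.796e+02]
```

View pics/c20.png

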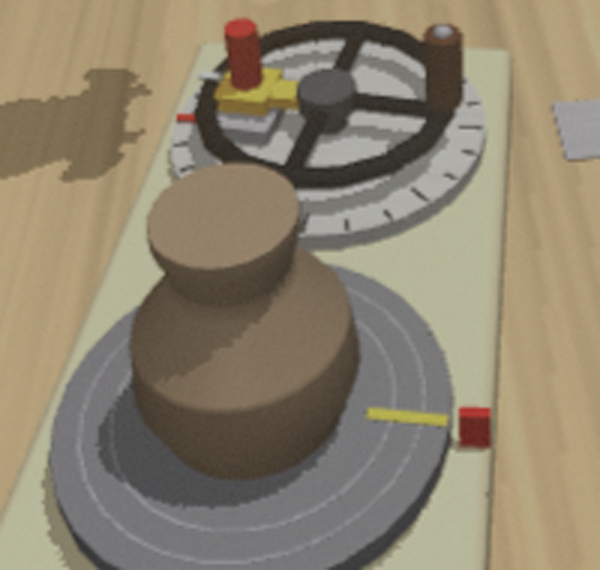

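View pics/c21.png

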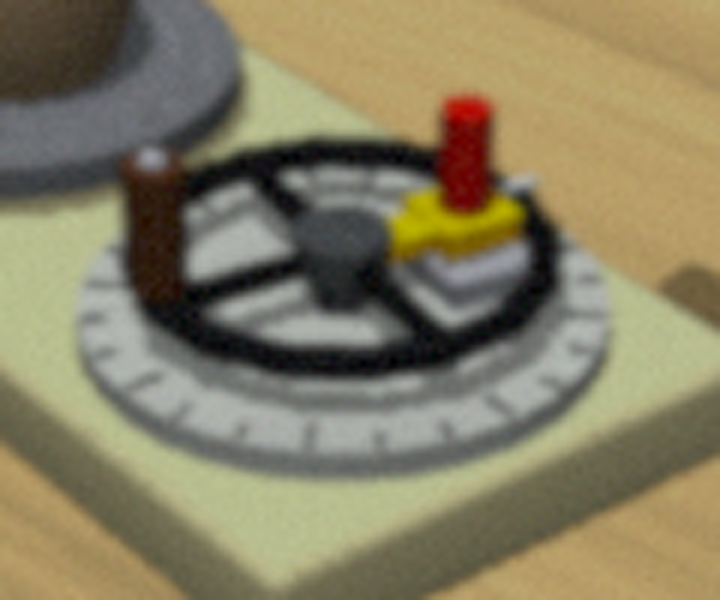

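View pics/w20.png

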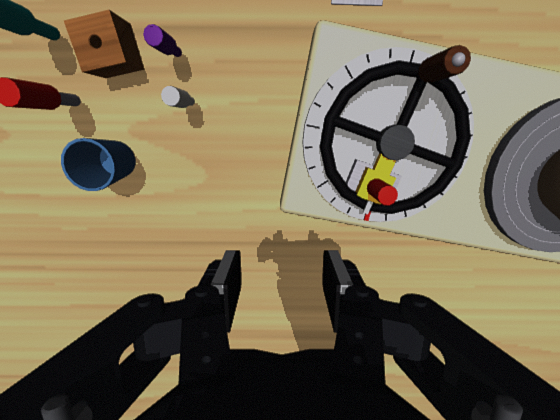

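Run:
```python
from h import *
s=load('sc20');t=load('s20');w=load('w20')
print(tri((s,230+467/6,150+106/6),(t,120+240/3,210+27/3)),tri((t,120+240/3,210+27/3),(w,386,194)))
h=np.array([504.2,-59.7]);k=onz(w,460,59,143)[:2];print('handle',k,np.degrees(np.arctan2(*(k-h)[::-1])))
tt=np.array([462.9,-296.])
for uv in((370,412),(446,421)):
    p=onz(t,120+uv[0]/3,210+uv[1]/3,70);print(np.degrees(np.arctan2(*(p[:2]-tt)[::-1])))
```

```text
[451.85626187 -39.88004657 127.7538846 ] [452.08256935 -39.80127518 127.70863396]
handle [579.95048461 -87.51416744] -20.16229498008515
-9.614770872318523
-12.170303034057802
```

Run:
```python
from h import *
print(arm.sign_off())
```

```text
the job is handed in; nothing more can be done
None
```

The turntable is at its division and locked by the pin. I handed the job in at about 21 s.

- **Winding:** I turned the handwheel anticlockwise by its handle until the yellow line was about 20° past the red post. I then came back clockwise only to about 20° before the plate hole.
- **Locking:** I put the smaller red pin, the one in the block, through the lug. With it I pushed the wheel on clockwise, with about 7 N downwards, until it dropped. It then slid home with about 3 N at contact, and I let go and backed away.

**Last checks:**
- **Pin seated:** The head rests on the lug. The gripper stopped at 92.1 mm, where 92.4 mm was expected. The cameras put the head's top at about 128 mm, where 130 mm was expected; they also read the hub about 2 mm low.
- **Turntable at the division:** The yellow line is within about 2° of the post.
- **Play taken up:** The line turned back by about the amount expected with the play taken up clockwise.
- **Wheel position:** The handle puts the wheel about 1 to 2° clockwise of the plate hole as I saw it. That is roughly the clearance of the pin in its holes.
- **Other things:** The arm did not touch the pot or turntable, and the other things look undisturbed in the last pictures.

No check failed.

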